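# Lay up a round printing block for pressing

### The arm

A 6-joint arm with a two-finger parallel gripper is mounted at the origin on the work surface. World frame = base frame: x ahead of the robot, y to its left, z up, the work surface at z = 0. Lengths are in mm, angles in rad, forces in N, time in s.
With the tool pointing down it reaches from about 275 to 850 mm from the base axis. Payload 19 kg.
Tool frame: the origin (TCP) lies at the very end of the fingers, on their centre line; the grasp point (between the pads) lies 19 mm behind it (bot.grasp_offset is the z of the grasp point in the tool frame, in mm); z points along the fingers, y is the line along which they close (so a half turn about z gives the same grasp; the last joint's range is limited). The gripper opens to 85 mm and grips with 20 to 120 N. Pads are 22 mm wide; open, the fingers measure 114 mm over their backs; the gripper's body (76 mm by 85 mm) begins 54 mm behind the grasp point. The pads swing forward as they close: fully open they stand 13 mm farther back than shut.
Start: joints at [1.201, 0.15, 1.437, -0, 1.554, -0.134], TCP at [134.338, 559.056, 231.267] pointing down, gripper open.
Joint ranges: [-2.8, 2.8], [-0.68, 2.1], [0.12, 2.68], [-1.39, 4.53], [0.16, 2.79], [-2.81, 2.81]. Speed limits (rad/s): [1.89, 1.89, 2.22, 3.01, 3.01, 3.01].

### API

Orientations are given as a unit quaternion [w, x, y, z].
In Python, from station import bot gives the robot as it stands. The module is installed in compiled form; this text tells all that it offers.
- The arm moves only by the tool carry_out, never from a script. Its argument "plan" is a list of rows, each a list of 4 numbers: the shift along the tool's x, y, z in mm, then the turn about the tool's z in rad. A call has exactly 8 rows; each row is the pose to reach, as a shift and turn from the pose commanded when the call began, along the tool's axes at that moment; what a row does not reach only later rows make up. A row lasts 1/10 s, in which the tool goes at most 50 mm and 8.59 degrees, less where a joint would pass 70% of its speed; a pose out of reach is approached as far as the arm can. A call with a gripper value outside its range is refused whole. "grip" is the closure, from -1 (fully open) to 1 (shut), set as the call begins (left out, the last holds). The fingers move at their own pace and stop on an object; "squeeze" is the grip in N (left out, the last holds). Time passes only in rows, so rows that repeat a pose let the fingers close, or fill a call up. It gives the time, the measured TCP pose, the force, the opening and the grip force at its end, in the units of the state.
- bot.state(): the state, without advancing time (a new reading comes with each control period).
- bot.read_camera(name): name is "scene" or "side" or "wrist"; returns a dict with "image" (480x640x3 uint8, red, green, blue), "K" (3x3 intrinsics, pixels), "D" ([k1, k2, p1, p2, k3] as OpenCV has them; the pictures are not rectified), "world_from_camera" (4x4, takes a point from camera to world coordinates). Camera axes: x right, y up, looking along -z (the intrinsics and any distortion apply to the point x, -y, -z); pixel columns grow to the right and rows downward; lengths in mm; the calibration is good to about 2 mm. A picture is of the moment at which its call begins. There is no depth.
- bot.close_job(): hands the job in; it is judged then, once.
The state is a dict: "time_s": time; "qpos": joint angles; "joint_velocities": joint speeds; "joint_efforts": joint torques, N m; "tcp_pos": TCP position; "tool_rot": TCP orientation; "ft_force": force on the tool from outside, world axes, zero at the start; "ft_torque": the same for the moment, N m; "opening": finger opening in mm; "grasp_force": force on a finger pad.
Only numpy, scipy, OpenCV 4.12 (cv2) and the standard library are available. Lean on these libraries where they do the work, as an engineer would, in place of code of your own. Each camera call takes 0.05 s, during which the arm holds its last target. There are 200 camera calls.

### The job

Lay up the round printing block: with the spatula, lift the wide carved disc off the drying rack without turning it over and lay it flat and centred on the pressing plate, inside the red ring. Stack every small plywood disc that is there, in any order, flat and centred on the carved disc, stand the iron weight upright and centred on top of the stack, and have the spatula back level in the slot of its rest at the end. Leave everything else on the bench where it is.

Things in the scene. Friction and masses are not known exactly. Their poses are not given: they have to be found in the camera images.
- plate: fixed aluminium pressing plate, 150 (x) by 140 (y) mm, 20 mm high; origin under its centre, z up. A channel 54 mm wide, 14 mm deep (floor 6 mm above the bench) runs along its whole x length, open at the top and both ends: the spatula blade can be lowered into it and drawn out along -x (roughly to the robot). The flat bars beside it carry the carved disc; a red 130 mm ring marks the centre
- plate_top (a point): centre of the plate's upper surface, 20 mm above the bench, where the centre of the carved disc's underside belongs
- rack: fixed wooden drying rack: two battens along its x, 140 mm long, 14 mm wide, tops 34 mm and undersides 16 mm above the bench, with a 54 mm gap between them. In the gap there is only a 6 mm high cross bar near either end, so a blade can run between the battens. Origin on the bench under its centre, z up; x points away from the robot: go in from the -x end
- face: wide carved disc (printing face of the block), 110 mm across, 10 mm thick, about 75 g, dark wood, scalloped carved underside, pale glued top; too wide for the gripper. Origin at the centre of its underside, z up. Starts flat on both battens of the rack, across the gap, within 12 mm of the rack's centre
- spatula: loose cranked spatula, 160 g: steel blade 85 long (x 0 to 85), 40 wide, 3 mm thick, underside at z = 0; a 16 mm wide neck rises behind it to a straight wooden handle (x -25 to -135, 22 wide in y, z 30 to 50 mm). Origin under the blade's heel, x towards the tip, z up. Starts level, blade on the bench, handle in the rest. A firm grip (80 N) holds it level with the disc on it
- spatula_grip (a point): middle of the handle's cross-section at spatula x = -45 mm, z = 40 mm: the place to grip it, across its 22 mm width, from above
- spatula_tail (a point): underside of the handle at spatula x = -105 mm, z = 30 mm: the part that lies in the slot of the rest
- rest: the fixed wooden spatula rest, 30 mm (x) by 60 mm (y): a block 30 mm high with two cheeks up to 42 mm that leave a slot 32 mm wide along its x. Origin under its centre on the bench; with the spatula at home the spatula's x is the rest's x and the spatula's origin lies 105 mm along +x from the rest's origin
- rest_slot (a point): centre of the slot's floor, 30 mm above the bench, where the tail of the spatula belongs
- disc1: a loose pale plywood disc, 56 mm across and 12 mm thick, lying flat; origin at the centre of its underside, z up. None if absent. The discs are all alike, both faces too
- disc2: a loose pale plywood disc, 56 mm across and 12 mm thick, lying flat; origin at the centre of its underside, z up. None if absent. The discs are all alike, both faces too
- disc3: a loose pale plywood disc, 56 mm across and 12 mm thick, lying flat; origin at the centre of its underside, z up. None if absent. The discs are all alike, both faces too
- disc4: a loose pale plywood disc, 56 mm across and 12 mm thick, lying flat; origin at the centre of its underside, z up. None if absent. The discs are all alike, both faces too
- weight: the loose iron press weight, 0.6 kg: a round foot 60 mm across and 30 mm high with a knob 25 mm across on top (to grip, from 40 to 56 mm above its underside; overall height 56 mm). Origin at the centre of its underside, z up
- stamp_round: a bystander that stands among the plywood discs: a small round printing block, 52 mm across, 55 mm high with its knob, ochre rim; not to be used or moved
- stamp_small: a bystander: a round printing block, 60 mm across, 55 mm high, indigo rim, at the left; to be left alone
- border_block: a bystander: a border printing block, 55 by 130 mm, 57 mm high, at the back on the right; to be left alone
- leaf_block: a bystander: a printing block, 55 by 75 mm, 55 mm high, near the robot on the right; to be left alone
- paste_jar: a bystander: an amber jar, 64 mm across, 85 mm high, at the back between plate and rack; to be left alone
- brush: a bystander: a flat brush lying flat in front of the plate, 200 mm long, 20 mm high; to be left alone
- glue_tin: a bystander: a tin, 60 mm across, 70 mm high, left of the rack; to be left alone
Things that resemble listed ones, but are neither listed nor needed, are in the scene too. What is shaped like the disc4 but orange or purple is not meant.

How it is judged:
By the outcome, as a careful person would: the job done as asked, in the order asked, and still so for the second after the job is handed in, with the robot touching nothing.
Of disc1, disc2, disc3, disc4 only 2 to 4 are there at a start; the rules pass over those that are not, and their reading is None.
At some moment in a run one of disc1, disc2, disc3, disc4 may be knocked a few centimetres aside while the robot is not near it.
It also fails if it takes over 210 s, if anything falls off the work surface, if the arm or the gripper's body presses on something with over 40 N, if the wrist force passes 120 N, or if a joint passes its speed limit or range.

## Working session

There is one attempt and no reset: what is moved stays moved. The work goes in short steps, Python scripts to look and compute and a tool call to move; the robot and the scene stay as the last step left them, time stands still between calls to the robot, and variables do not carry over. Pictures are saved under pics/ and viewed, at most 14 in all, crops included, and the job is handed in when it is done.

Besides the shell and the picture viewer there is one more tool, called after "Request:" in YAML: its name, and indented under it one key for each argument. carry_out: Moves the arm, as the interface text tells. Its arguments: {"type":"object","properties":{"plan":{"type":"array","items":{"type":"array","items":{"type":"number"}}},"grip":{"type":"number"},"squeeze":{"type":"number"}},"required":["plan"]}

```bash
ls; mkdir -p pics; python3 - <<'E'
from station import bot
import cv2,pickle,numpy as np
s=bot.state();print(s)
d={}
for n in("scene","side","wrist"):
    c=bot.read_camera(n);d[n]=c
    cv2.imwrite(f"pics/a_{n}.png",c["image"][:,:,::-1])
    print(n,np.round(c["K"],1).tolist(),np.round(c["D"],4),np.round(c["world_from_camera"],3).tolist())
pickle.dump(d,open("a.pkl","wb"))
print(bot.grasp_offset)
E
```

```text
pics
{'time_s': 0.0, 'qpos': array([ 1.20100611e+00,  1.50984978e-01,  1.43801181e+00,  1.86566462e-05,
        1.55382953e+00, -1.34035019e-01]), 'joint_velocities': array([ 0.0011319 ,  0.00141857, -0.00112112, -0.00039757, -0.00119708,
        0.00064405]), 'joint_efforts': array([ 6.00699309e-05, -7.13067412e+01, -5.70846212e+01, -1.88111489e-04,
        9.25284665e-03,  5.08656115e-05]), 'tcp_pos': array([134.24908935, 558.8522636 , 230.68562221]), 'tool_rot': array([-1.62782284e-04,  1.17604942e-01,  9.93060269e-01, -5.95039576e-04]), 'ft_force': array([ 0.50735371, -0.47452797, -0.21213163]), 'ft_torque': array([ 0.01230372,  0.02056846, -0.06774759]), 'grasp_force': 0.0, 'opening': 85.23199801581652}
scene [[491.3, 0.0, 325.6], [0.0, 491.3, 232.8], [0.0, 0.0, 1.0]] [-0.074  0.     0.     0.     0.   ] [[-0.179, -0.725, 0.665, 1326.417], [0.984, -0.145, 0.107, 154.822], [0.019, 0.673, 0.739, 958.61], [0.0, 0.0, 0.0, 1.0]]
side [[514.6, 0.0, 319.0], [0.0, 514.6, 241.3], [0.0, 0.0, 1.0]] [-0.1167  0.      0.      0.      0.    ] [[0.862, 0.343, -0.374, 93.731], [-0.508, 0.59, -0.628, -725.71], [0.005, 0.731, 0.682, 893.781], [0.0, 0.0, 0.0, 1.0]]
wrist [[405.9, 0.0, 316.9], [0.0, 405.9, 238.4], [0.0, 0.0, 1.0]] [-0.0903  0.      0.      0.      0.    ] [[0.235, -0.934, -0.27, 66.289], [0.972, 0.225, 0.066, 575.004], [-0.001, -0.278, 0.961, 373.962], [0.0, 0.0, 0.0, 1.0]]
-18.700000000000003
```

View pics/a_scene.png

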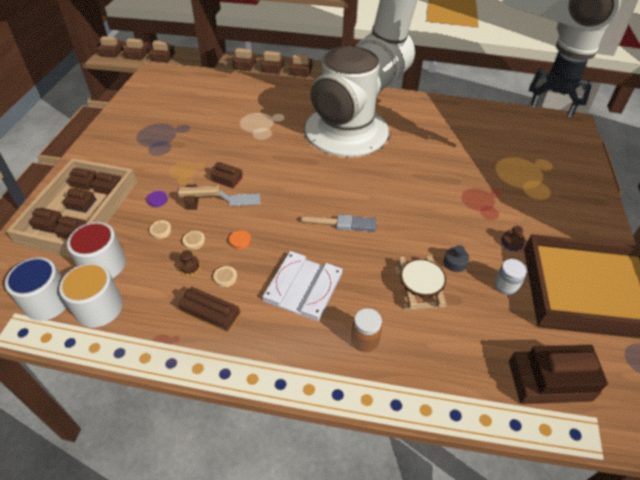

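View pics/a_side.png

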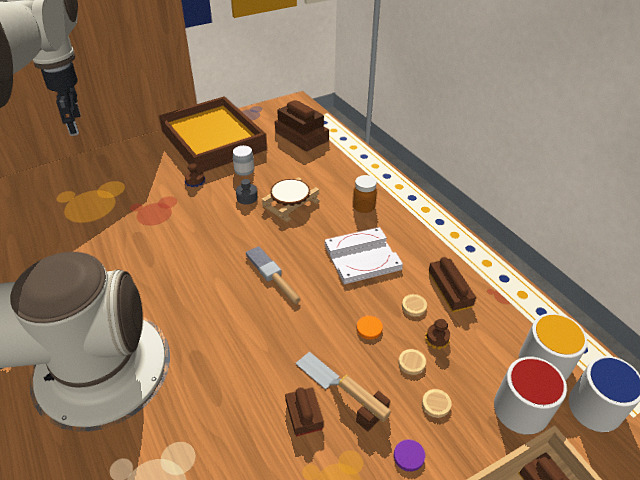

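The scene view shows three pale discs at (160,229), (193,240) and (225,276). The round stamp is at (187,262) and the decoys are orange (240,240) and purple (157,199). The spatula is at (222,197), the plate at (302,284), the rack with the carved disc at (423,280) and the iron weight at (457,258).

```bash
cat > h.py <<'E'
import cv2,numpy as np
from scipy.spatial.transform import Rotation as R
def ray(c,uv):
    uv=np.asarray(uv,float).reshape(-1,1,2)
    p=cv2.undistortPointsIter(uv,c["K"],np.array(c["D"],float),None,None,(3,50,1e-9)).reshape(-1,2) if hasattr(cv2,'undistortPointsIter') else cv2.undistortPoints(uv,c["K"],np.array(c["D"],float)).reshape(-1,2)
    d=np.c_[p[:,0],-p[:,1],-np.ones(len(p))]
    T=np.array(c["world_from_camera"]);return T[:3,3],d@T[:3,:3].T
def onz(c,uv,z):
    o,d=ray(c,uv);return (o+d*((z-o[2])/d[:,2])[:,None])
def blobs(mask,amin=60):
    n,l,s,ce=cv2.connectedComponentsWithStats(mask.astype(np.uint8))
    return [(l==i,s[i],ce[i]) for i in range(1,n) if s[i,4]>=amin]
def circ(c,m,z):
    "centre, diameter of a disc-like blob cast on plane z"
    ct=max(cv2.findContours(m.astype(np.uint8),cv2.RETR_EXTERNAL,cv2.CHAIN_APPROX_NONE)[0],key=len).reshape(-1,2)
    p=onz(c,ct,z)[:,:2];h=cv2.convexHull(p.astype(np.float32))
    M=cv2.moments(h);return np.array([M['m10']/M['m00'],M['m01']/M['m00']]),2*np.sqrt(M['m00']/np.pi)
def cross(c1,u1,c2,u2):
    o1,d1=ray(c1,u1);o2,d2=ray(c2,u2);d1,d2=d1[0],d2[0]
    t=np.linalg.lstsq(np.c_[d1,-d2],o2-o1,rcond=None)[0];a,b=o1+t[0]*d1,o2+t[1]*d2
    return (a+b)/2,np.linalg.norm(a-b)
E
python3 - <<'E'
from h import *;import pickle
d=pickle.load(open("a.pkl","rb"))
for n in("scene","side"):
    c=d[n];h=cv2.cvtColor(c["image"],cv2.COLOR_RGB2HSV).astype(int);H,S,V=h[...,0],h[...,1],h[...,2]
    for lab,m,z in(("pale",(V>175)&(S>25)&(S<125)&(H>10)&(H<30),12),("white",(V>165)&(S<45),20),("dark",(V<75),30)):
        for b,s,ce in blobs(m,120):
            if s[4]>6000:continue
            p,D=circ(c,b,z);print(n,lab,s[4],np.round(ce),np.round(p),round(D))
b=cv2.resize(d["scene"]["image"][150:350,130:470],None,fx=2.35,fy=2.35,interpolation=cv2.INTER_CUBIC)
cv2.imwrite("pics/b.png",b[:,:,::-1])
E
```

```text
scene pale 650 [365.  16.] [-863.  -42.] 197
scene pale 2844 [484.  36.] [-822.  430.] 461
scene pale 164 [331.   9.] [-889. -206.] 99
scene pale 513 [615.  59.] [-731. 1025.] 190
scene pale 657 [257. 125.] [  51. -288.] 124
scene pale 955 [ 65. 201.] [ 481. -705.] 288
scene pale 196 [ 58. 200.] [ 497. -738.] 59
scene pale 243 [198. 190.] [ 384. -365.] 62
scene pale 221 [ 85. 208.] [ 508. -650.] 83
scene pale 160 [320. 220.] [431.  -5.] 43
scene pale 331 [160. 229.] [ 546. -409.] 61
scene pale 343 [194. 240.] [ 564. -309.] 61
scene pale 1083 [423. 277.] [569. 276.] 100
scene pale 218 [ 84. 282.] [ 744. -523.] 110
scene pale 410 [226. 276.] [ 660. -193.] 61
scene pale 173 [418. 304.] [651. 269.] 41
scene white 669 [366.  17.] [-842.  -39.] 197
scene white 3216 [476.  34.] [-802.  385.] 511
scene white 157 [331.  10.] [-866. -202.] 96
scene white 330 [593.  42.] [-853.  955.] 150
scene white 293 [407.  50.] [-563.  162.] 115
scene white 742 [615.  60.] [-707. 1019.] 198
scene white 1412 [361.  93.] [-210.    8.] 253
scene white 1654 [354. 140.] [63. 30.] 205
scene white 2238 [ 99. 286.
[... 2219 characters left out ...]
 382. -240.] 65
side white 495 [535. 385.] [ 739. -488.] 118
side white 137 [ 88. 401.] [-39. -82.] 34
side dark 233 [71.  9.] [ 349. 2304.] 162
side dark 679 [196.  12.] [ 891. 1838.] 256
side dark 816 [ 5. 69.] [ -35. 1738.] 224
side dark 1544 [63. 89.] [ 156. 1360.] 310
side dark 2157 [209. 142.] [516. 672.] 382
side dark 1512 [302. 129.] [798. 577.] 215
side dark 281 [246. 195.] [492. 336.] 72
side dark 676 [451. 288.] [ 752. -206.] 101
side dark 382 [ 19. 288.] [-110.  283.] 77
side dark 1777 [121. 327.] [30. 51.] 209
side dark 241 [438. 336.] [ 638. -299.] 52
side dark 389 [303. 420.] [ 304. -314.] 64
side dark 214 [366. 421.] [ 400. -383.] 34
side dark 147 [542. 472.] [ 604. -626.] 24
```

View pics/b.png

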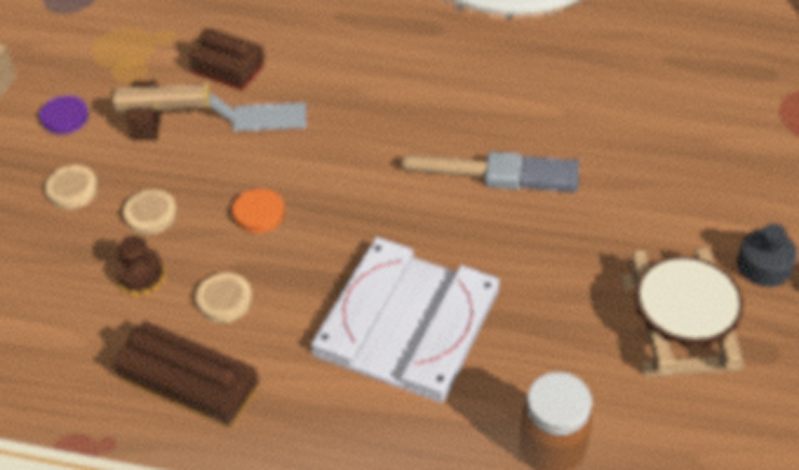

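Three plywood discs are confirmed at crop pixels (70,187), (150,211) and (223,297). The one at (135,265) has a knob and an ochre rim, so it is the stamp. I'll survey with the wrist camera, starting with the rack.

Request:
carry_out:
  plan:
    - [-45, -18, -5, 0]
    - [-90, -36, -10, 0]
    - [-135, -54, -15, 0]
    - [-180, -72, -20, 0]
    - [-225, -90, -25, 0]
    - [-270, -108, -30, 0]
    - [-315, -126, -35, 0]
    - [-360, -143, -39, 0]

```text
time_s: 0.95
tcp_pos: [452.3, 334.4, 270.6]
tool_rot: [0.0, 0.118, 0.993, 0.0]
ft_force: [-0.8, 0.4, -1.3]
opening: 85.2
grasp_force: 0.0
```

Request:
carry_out:
  plan:
    - [-30, -12, 0, 0.15]
    - [-60, -24, 0, 0.3]
    - [-90, -36, 0, 0.45]
    - [-90, -36, 0, 0.6]
    - [-90, -36, 0, 0.75]
    - [-90, -36, 0, 0.9]
    - [-90, -36, 0, 1.05]
    - [-90, -36, 0, 1.2]

```text
time_s: 1.75
tcp_pos: [530.0, 279.8, 270.0]
tool_rot: [-0.0, 0.66, 0.751, -0.0]
ft_force: [1.4, -0.3, 0.6]
opening: 85.3
grasp_force: 0.0
```

```bash
cat >> h.py <<'E'
def go(x,y,z,yaw=None):
    "shift (tool axes) and turn from the measured pose to x,y,z with tool-x at world yaw deg"
    from station import bot
    s=bot.state();q=s["tool_rot"];M=R.from_quat([q[1],q[2],q[3],q[0]]).as_matrix()
    y0=np.degrees(np.arctan2(M[1,0],M[0,0]))
    w=0 if yaw is None else -np.radians((yaw-y0+180)%360-180)
    print("at",np.round(s["tcp_pos"],1),"yaw %.2f"%y0,"tilt",np.round(M[:2,2],4),"t",s["time_s"],"| move",np.round(M.T@(np.array([x,y,z])-s["tcp_pos"]),1),"turn %.4f"%w)
def snap(n,f=None):
    from station import bot
    import pickle
    c=bot.read_camera(n)
    if f: cv2.imwrite(f"pics/{f}.png",c["image"][:,:,::-1]);pickle.dump(c,open(f"{f}.pkl","wb"))
    return c
E
python3 - <<'E'
from h import *
c=snap("wrist","w1");go(620,10,280,90)
E
```

```text
at [530.  279.8 270. ] yaw 96.77 tilt [-0.0005 -0.0003] t 1.8 | move [-278.6   57.6  -10. ] turn 0.1181
```

View pics/w1.png

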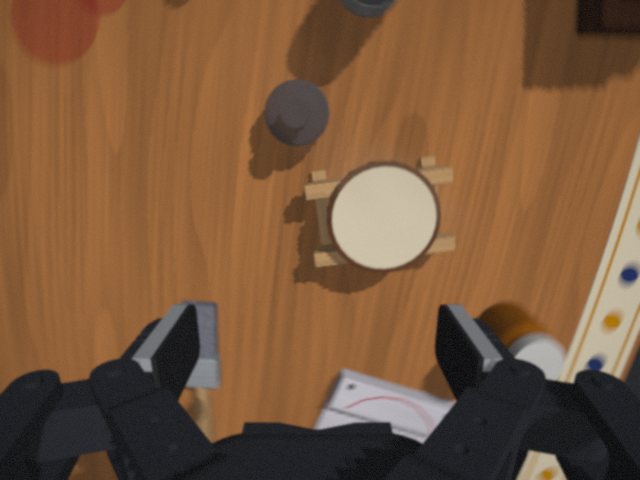

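The wrist view shows the carved disc at (385,216) on battens whose ends are at about (320,190), (437,175), (328,258) and (440,243). The weight is at (297,113). Next is the plate.

Request:
carry_out:
  plan:
    - [-48, 10, -2, 0.02]
    - [-96, 20, -4, 0.04]
    - [-144, 30, -6, 0.06]
    - [-192, 40, -8, 0.08]
    - [-240, 50, -10, 0.1]
    - [-279, 58, -10, 0.118]
    - [-279, 58, -10, 0.118]
    - [-279, 58, -10, 0.118]

```text
time_s: 2.6
tcp_pos: [625.1, 10.4, 279.8]
tool_rot: [-0.0, 0.701, 0.713, -0.0]
ft_force: [0.0, -0.0, 0.2]
opening: 85.5
grasp_force: 0.0
```

```bash
python3 - <<'E'
from h import *;import pickle
c=pickle.load(open("w1.pkl","rb"))
h=cv2.cvtColor(c["image"],cv2.COLOR_RGB2HSV).astype(int)
for y,x in((216,385),(188,322),(175,437),(258,328),(243,445),(113,297),(300,250),(300,320)):print((x,y),h[y,x])
m=(h[...,2]>180)&(h[...,1]<80);m[300:]=0
for b,s,ce in blobs(m,3000):print("face",s[4],ce,circ(c,b,44))
m=(h[...,2]<110)&(h[...,1]<110);m[170:]=0
for b,s,ce in blobs(m,800):print("dark",s,ce,circ(c,b,56),circ(c,b,30))
c=snap("wrist","w2");go(470,-220,280,90)
E
```

```text
(385, 216) [ 20  46 203]
(322, 188) [ 16 115 180]
(437, 175) [ 16 112 175]
(328, 258) [ 16 118 173]
(445, 243) [ 16 114 175]
(297, 113) [ 3 35 80]
(250, 300) [ 14 159 156]
(320, 300) [ 14 153 153]
face 8059 [383.66298548 217.23092195] (array([594.75104451, 270.01246532]), np.float64(96.00326112371053))
dark [ 264   79   65   68 3397] [296.57521342 112.31498381] (array([503.24970312, 354.33021622]), np.float64(54.699330016720424)) (array([501.90229513, 354.68481363]), np.float64(58.68127056673738))
at [625.   11.4 280.1] yaw 91.07 tilt [-0.0005  0.0002] t 2.65 | move [-2.284e+02 -1.593e+02  1.000e-01] turn 0.0187
```

View pics/w2.png

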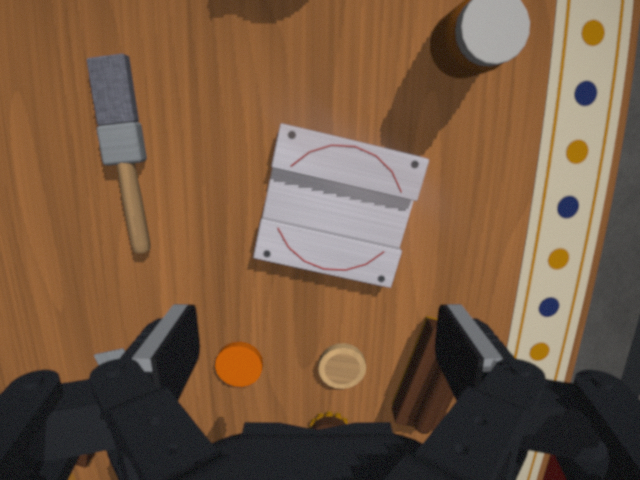

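The plate's four screw heads are at (292,134), (415,164), (381,279) and (267,253), with red arcs between them. The brush is at (120,150), and the jar, one plywood disc (341,367) and the orange decoy are also visible. Next is the spatula.

Request:
carry_out:
  plan:
    - [-40, -30, 0, 0]
    - [-80, -60, 0, 0]
    - [-120, -90, 0, 0]
    - [-160, -120, 0, 0]
    - [-200, -150, 0, 0]
    - [-240, -180, 0, 0]
    - [-280, -210, 0, 0.01]
    - [-310, -230, 10, 0.019]

```text
time_s: 3.45
tcp_pos: [399.2, -303.6, 271.7]
tool_rot: [0.001, 0.707, 0.707, -0.0]
ft_force: [0.3, -0.6, -0.9]
opening: 85.6
grasp_force: 0.0
```

```bash
python3 - <<'E'
from h import *;import pickle
c=pickle.load(open("w2.pkl","rb"))
g=cv2.cvtColor(c["image"],cv2.COLOR_RGB2GRAY).astype(float)
P=[]
for x,y in((292,134),(415,164),(381,279),(267,253)):
    w=g[y-6:y+7,x-6:x+7];k=np.clip(150-w,0,None);yy,xx=np.mgrid[y-6:y+7,x-6:x+7]
    P.append([(k*xx).sum()/k.sum(),(k*yy).sum()/k.sum()])
P=onz(c,P,20)[:,:2];print(np.round(P,1),"centre",P.mean(0),"sides",[np.linalg.norm(P[i]-P[(i+1)%4]) for i in range(4)])
for a,b in((0,1),(3,2)):
    v=P[b]-P[a];print("yaw",np.degrees(np.arctan2(v[1],v[0])))
for a,b in((3,0),(2,1)):
    v=P[b]-P[a];print("yaw-90",np.degrees(np.arctan2(v[1],v[0]))-90)
im=c["image"].astype(int);m=(im[...,0]-im[...,1]>35);m[:,:240]=0;m[:,440:]=0;m[:120]=0;m[295:]=0
h=cv2.cvtColor(c["image"],cv2.COLOR_RGB2HSV).astype(int)
white=cv2.erode(cv2.morphologyEx(((h[...,1]<60)&(h[...,2]>120)).astype(np.uint8),cv2.MORPH_CLOSE,np.ones((7,7))),np.ones((5,5)))
m&=white>0
ys,xs=np.nonzero(m);q=onz(c,np.c_[xs,ys],20)[:,:2]
A=np.c_[2*q,np.ones(len(q))];s=np.linalg.lstsq(A,(q**2).sum(1),rcond=None)[0];print("ring",len(q),s[:2],2*np.sqrt(s[2]+s[0]**2+s[1]**2))
c=snap("wrist","w3");go(390,-300,250,90)
E
```

```text
[[599.7  68.1]
 [721.2  42.1]
 [694.6 -80.4]
 [573.5 -53.5]] centre [647.24025402  -5.93251157] sides [np.float64(124.24287233596552), np.float64(125.37145410279528), np.float64(124.01442565050093), np.float64(124.35855125078889)]
yaw -12.079399866171828
yaw -12.547190718266998
yaw-90 -12.12511639583957
yaw-90 -12.231038173835842
ring 391 [647.44969046  -5.48950742] 129.0014958052684
at [ 397.1 -306.3  269.1] yaw 89.85 tilt [-0.0015 -0.0013] t 3.5 | move [ 6.3 -7.1 19.1] turn -0.0026
```

View pics/w3.png

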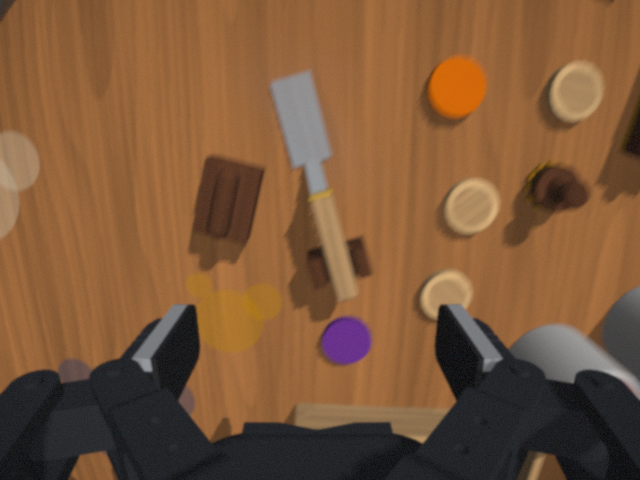

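The spatula blade is at (300,118), its handle runs from (320,197) to (345,298), and the rest is at (338,262). The discs are at (471,207), (446,295) and (576,92). Purple (346,340), orange (457,87) and the stamp (557,187) are not to be touched.

```bash
python3 - <<'E'
from h import *;import pickle
c=pickle.load(open("w3.pkl","rb"))
h=cv2.cvtColor(c["image"],cv2.COLOR_RGB2HSV).astype(int);H,S,V=h[...,0],h[...,1],h[...,2]
for y,x in((120,300),(230,328),(280,340),(260,314),(207,471),(60,350)):print((x,y),h[y,x])
def rect(m,z):
    ct=max(cv2.findContours(m.astype(np.uint8),cv2.RETR_EXTERNAL,cv2.CHAIN_APPROX_NONE)[0],key=len).reshape(-1,2)
    p=onz(c,ct,z)[:,:2].astype(np.float32);return cv2.minAreaRect(p),cv2.boxPoints(cv2.minAreaRect(p))
m=(S<70)&(V>90);m[172:]=0;m[:,:250]=0;m[:,345:]=0;m=cv2.morphologyEx(m.astype(np.uint8),cv2.MORPH_OPEN,np.ones((13,13)))
r,b=rect(m,3);print("blade",r,np.round(b,1).tolist())
m=(V>165)&(S<150)&(S>70);m[:195]=0;m[310:]=0;m[:,:305]=0;m[:,365:]=0;m=cv2.morphologyEx(m.astype(np.uint8),cv2.MORPH_OPEN,np.ones((9,9)))
r,b=rect(m,50);print("handle",r,np.round(b,1).tolist())
m=(V<110)&(H<20);m[:232]=0;m[295:]=0;m[:,:300]=0;m[:,380:]=0
for q,s,ce in blobs(m,100):print("rest",s,ce,np.round(rect(q,42)[1],1).tolist())
m=(V>150)&(S>40)&(S<135)&(H>12)&(H<28);m[:,:400]=0;m[330:]=0;m=cv2.morphologyEx(m.astype(np.uint8),cv2.MORPH_OPEN,np.ones((7,7)))
for q,s,ce in blobs(m,800):print("disc",s[4],np.round(ce),circ(c,q,12))
E
```

```text
(300, 120) [158   7 148]
(328, 230) [ 16 110 169]
(340, 280) [ 15 112 166]
(314, 260) [ 11 137  80]
(471, 207) [ 16 112 171]
(350, 60) [ 14 153 155]
blade ((385.6336364746094, -237.5906219482422), (41.818328857421875, 96.30560302734375), 14.599249839782715) [[353.29998779296875, -196.3000030517578], [377.5, -289.5], [418.0, -278.8999938964844], [393.70001220703125, -185.6999969482422]]
handle ((411.3066711425781, -323.7112121582031), (17.529685974121094, 49.76374816894531), 14.856389999389648) [[396.5, -301.8999938964844], [409.20001220703125, -350.0], [426.20001220703125, -345.5], [413.3999938964844, -297.3999938964844]]
rest [ 300  232   35   63 1648] [313.33677184 267.24150485] [[383.1000061035156, -399.79998779296875], [417.0, -399.8999938964844], [417.1000061035156, -335.70001220703125], [383.20001220703125, -335.70001220703125]]
rest [347 238  24  39 604] [358.12748344 257.01490066] [[427.3999938964844, -344.1000061035156], [437.6000061035156, -383.0], [452.79998779296875, -379.0], [442.5, -340.1000061035156]]
disc 2463 [577.  90.] (array([ 656.77944452, -199.56209723]), np.float64(56.29499840909507))
disc 2348 [473. 205.] (array([ 559.7350161 , -316.01363685]), np.float64(56.83387651549945))
disc 1605 [446. 291.] (array([ 541.28554287, -412.66318103]), np.float64(54.16926750002133))
```

```bash
python3 - <<'E'
from h import *;import pickle
c=pickle.load(open("w3.pkl","rb"))
print(np.round(onz(c,[(264,168),(243,240),(207,156)],40),1).tolist())
# handle edges: luminance profile across
h=cv2.cvtColor(c["image"],cv2.COLOR_RGB2HSV).astype(int)
for r in(215,230,290):print(r,[ (x,*h[r,x]) for x in range(300,366,3)])
go(407,-317,100,104.7)
E
```

```text
[[351.5, -275.1, 40.0], [328.6, -344.1, 40.0], [299.3, -263.8, 40.0]]
215 [(300, np.int64(14), np.int64(140), np.int64(104)), (303, np.int64(13), np.int64(143), np.int64(102)), (306, np.int64(14), np.int64(158), np.int64(97)), (309, np.int64(13), np.int64(148), np.int64(114)), (312, np.int64(13), np.int64(131), np.int64(113)), (315, np.int64(16), np.int64(119), np.int64(144)), (318, np.int64(16), np.int64(113), np.int64(170)), (321, np.int64(16), np.int64(110), np.int64(178)), (324, np.int64(16), np.int64(116), np.int64(171)), (327, np.int64(16), np.int64(112), np.int64(168)), (330, np.int64(17), np.int64(113), np.int64(176)), (333, np.int64(16), np.int64(115), np.int64(178)), (336, np.int64(15), np.int64(122), np.int64(167)), (339, np.int64(14), np.int64(136), np.int64(161)), (342, np.int64(13), np.int64(150), np.int64(155)), (345, np.int64(14), np.int64(155), np.int64(155)), (348, np.int64(13), np.int64(153), np.int64(163)), (351, np.int64(13), np.int64(154), np.int64(164)), (354, np.int64(14), np.int64(160), np.int64(163)), (357, np.int64(14), np.int64(158), np.int64(158)), (360, 
[... 1748 characters left out ...]
4), np.int64(153), np.int64(100)), (333, np.int64(16), np.int64(132), np.int64(108)), (336, np.int64(15), np.int64(113), np.int64(140)), (339, np.int64(16), np.int64(112), np.int64(164)), (342, np.int64(16), np.int64(114), np.int64(168)), (345, np.int64(16), np.int64(109), np.int64(169)), (348, np.int64(17), np.int64(113), np.int64(176)), (351, np.int64(16), np.int64(114), np.int64(179)), (354, np.int64(17), np.int64(120), np.int64(179)), (357, np.int64(15), np.int64(128), np.int64(169)), (360, np.int64(14), np.int64(150), np.int64(160)), (363, np.int64(14), np.int64(156), np.int64(165))]
at [ 397.1 -306.3  269.1] yaw 89.85 tilt [-0.0015 -0.0013] t 3.5 | move [-10.4  10.2 169.1] turn -0.2591
```

Request:
carry_out:
  plan:
    - [-2, 2, 30, -0.05]
    - [-4, 4, 60, -0.1]
    - [-6, 6, 90, -0.15]
    - [-8, 8, 120, -0.2]
    - [-10, 10, 145, -0.259]
    - [-10, 10, 160, -0.259]
    - [-10, 10, 169, -0.259]
    - [-10, 10, 169, -0.259]
  grip: -0.2
  squeeze: 80

```text
time_s: 4.3
tcp_pos: [410.5, -311.6, 100.7]
tool_rot: [-0.001, 0.61, 0.792, 0.0]
ft_force: [0.4, 0.7, 0.9]
opening: 51.2
grasp_force: 0.0
```

```bash
python3 - <<'E'
from h import *;import pickle
c=pickle.load(open("w3.pkl","rb"))
p=onz(c,[(326.5,215),(330.5,230),(347,290)],50)[:,:2];print(np.round(p,1).tolist())
v=p[0]-p[2];print(np.degrees(np.arctan2(v[1],v[0])))
c=snap("wrist","w4")
go(407,-317,20,104.7)
E
```

```text
[[408.9, -317.3], [412.7, -331.6], [429.3, -392.1]]
105.2462650286018
at [ 410.7 -312.1  101.6] yaw 104.80 tilt [ 0. -0.] t 4.35 | move [-3.8 -4.8 81.6] turn 0.0018
```

View pics/w4.png

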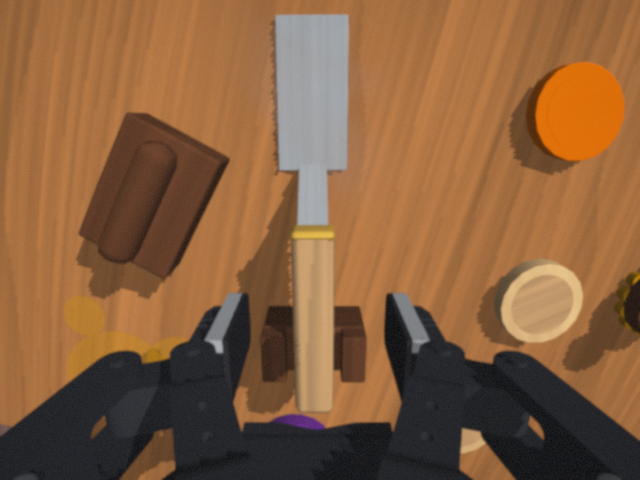

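The gripper is well aligned with the handle at column 313. The blade corners are (275,15), (348,15), (346,170) and (279,170), and the handle runs from row 232 to row 410.

```bash
python3 - <<'E'
from h import *;import pickle
c=pickle.load(open("w4.pkl","rb"))
b=onz(c,[(275.5,15),(348,14.5),(346.5,170),(279,170)],3)[:,:2];print(np.round(b,1).tolist())
t=(b[0]+b[1])/2;hl=(b[2]+b[3])/2;v=t-hl;print("len",np.linalg.norm(v),"yaw",np.degrees(np.arctan2(v[1],v[0])),"heel",hl,"w",np.linalg.norm(b[0]-b[1]))
e=onz(c,[(313,235),(313.5,409)],50)[:,:2];u=e[0]-e[1];print("handle",e,np.linalg.norm(u),np.degrees(np.arctan2(u[1],u[0])))
u/=np.linalg.norm(u)
print("grip from tail",e[1]+90*u,"from tip",t-130*u)
r=onz(c,[(265,309),(362,308),(366,381),(262,381)],42)[:,:2];print("rest",np.round(r,1).tolist(),r.mean(0))
g=e[1]+90*u
g=(g+t-130*u)/2
go(g[0],g[1],20,np.degrees(np.arctan2(u[1],u[0])))
E
```

```text
[[356.3, -194.0], [394.6, -183.7], [416.9, -266.1], [378.3, -276.3]]
len 85.29329426097826 yaw 105.0088238020894 heel [ 397.5635991  -271.21012323] w 39.67042658238067
handle [[ 404.94177784 -296.92738499]
 [ 431.45744097 -397.65995688]] 104.16396416169377 104.7473351545909
grip from tail [ 408.54731364 -310.62475672] from tip [ 408.56778857 -314.54403954]
rest [[390.6, -346.5], [441.8, -332.4], [457.7, -376.9], [398.9, -392.5]] [ 422.24513622 -362.08452336]
at [ 410.7 -312.1  101.6] yaw 104.80 tilt [ 0. -0.] t 4.35 | move [ 0.1 -2.2 81.6] turn 0.0009
```

Request:
carry_out:
  plan:
    - [-1, -2, 12, 0]
    - [-1, -2, 25, 0]
    - [-1, -2, 38, 0]
    - [-1, -2, 50, 0]
    - [-1, -2, 62, 0]
    - [-1, -2, 73, 0]
    - [-1, -2, 81, 0]
    - [-1, -2, 81, 0]

```text
time_s: 5.15
tcp_pos: [408.3, -313.8, 19.1]
tool_rot: [-0.001, 0.611, 0.792, 0.0]
ft_force: [0.9, -0.3, 0.2]
opening: 50.9
grasp_force: 0.0
```

Request:
carry_out:
  plan:
    - [0, 0, 0, 0]
    - [0, 0, 0, 0]
    - [0, 0, 0, 0]
    - [0, 0, 0, 0]
    - [0, 0, 0, 0]
    - [0, 0, 0, 0]
    - [0, 0, 0, 0]
    - [0, 0, 0, 0]
  grip: 1
  squeeze: 80

```text
time_s: 5.95
tcp_pos: [409.0, -314.4, 21.0]
tool_rot: [0.001, 0.611, 0.792, -0.0]
ft_force: [0.2, 1.8, 7.0]
opening: 20.6
grasp_force: 78.2
```

Request:
carry_out:
  plan:
    - [0, 0, -10, 0]
    - [0, 0, -25, 0]
    - [0, 0, -45, 0]
    - [0, 0, -65, 0]
    - [0, 0, -85, 0]
    - [0, 0, -105, 0]
    - [0, 0, -120, 0]
    - [0, 0, -130, 0]

```text
time_s: 6.75
tcp_pos: [408.8, -314.3, 152.0]
tool_rot: [0.001, 0.611, 0.792, -0.0]
ft_force: [0.2, 0.2, -3.0]
opening: 20.7
grasp_force: 78.3
```

```bash
python3 - <<'E'
from h import *;import pickle
c=pickle.load(open("w1.pkl","rb"))
h=cv2.cvtColor(cv2.GaussianBlur(c["image"],(3,3),0),cv2.COLOR_RGB2HSV).astype(int);H,S,V=h[...,0],h[...,1],h[...,2]
m=(S>80)&(S<133)&(V>140);m[:150]=0;m[275:]=0;m[:,:300]=0;m[:,460:]=0
cv2.imwrite("pics/m.png",np.hstack([cv2.resize(c["image"][140:290,290:470][:,:,::-1],None,fx=2.2,fy=2.2),cv2.resize(cv2.cvtColor((m*255).astype(np.uint8)[140:290,290:470],cv2.COLOR_GRAY2BGR),None,fx=2.2,fy=2.2)]))
for q,s,ce in blobs(m,40):
    ct=cv2.findContours(q.astype(np.uint8),cv2.RETR_EXTERNAL,cv2.CHAIN_APPROX_NONE)[0][0].reshape(-1,2)
    r=cv2.minAreaRect(onz(c,ct,34)[:,:2].astype(np.float32));print(s,np.round(ce),np.round(onz(c,[ce],34)[0,:2],1),r[1:],np.round(cv2.boxPoints(r),1).tolist())
d=(V<115)  # rim+shadow
# full disc incl. dark rim
m2=((V>180)&(S<80)).astype(np.uint8);m2[290:]=0
q=max(blobs(m2,3000),key=lambda b:b[1][4])[0]
print(circ(c,q,44))
for n in("scene","side"):
    cc=pickle.load(open("a.pkl","rb"))[n];hh=cv2.cvtColor(cc["image"],cv2.COLOR_RGB2HSV).astype(int)
    mm=(hh[...,2]>150)&(hh[...,1]<90);u=(423,277) if n=="scene" else (290,190)
    q=[b for b in blobs(mm,300) if b[0][u[1],u[0]]][0][0];print(n,circ(cc,q,44))
go(0,0,0)
E
```

```text
[421 156  32  38 643] [436. 172.] [637.6 318.9] ((24.43310546875, 36.99113464355469), 48.00932693481445) [[615.2000122070312, 324.0], [642.5999755859375, 299.29998779296875], [659.0, 317.3999938964844], [631.5, 342.20001220703125]]
[304 169  38  31 624] [320. 185.] [531.8 292.2] ((32.20830154418945, 26.92522621154785), 69.04603576660156) [[513.5, 281.0], [538.5999755859375, 271.3999938964844], [550.2000122070312, 301.3999938964844], [525.0, 311.1000061035156]]
[428 232  28  22 406] [443. 243.] [659.2 251.1] ((27.096113204956055, 20.86115837097168), 12.814696311950684) [[641.7000122070312, 259.3999938964844], [646.2999877929688, 239.0], [672.7999877929688, 245.0], [668.0999755859375, 265.3999938964844]]
[314 253  22  14 217] [323. 259.] [544.  219.6] ((19.779638290405273, 13.95000171661377), 14.067858695983887) [[534.0, 224.89999389648438], [537.4000244140625, 211.39999389648438], [556.5999755859375, 216.1999969482422], [553.2000122070312, 229.6999969482422]]
(array([594.71097845, 270.00561231]), np.float64(95.61430599995869))
scene (array([593.76154056, 272.20452028]), np.float64(99.57291364117526))
side (array([594.549756  , 271.53452796]), np.float64(97.42508797547002))
at [ 408.8 -314.3  152. ] yaw 104.72 tilt [ 0.0009 -0.0012] t 6.75 | move [ 408.1 -315.6  151.3] turn 0.0000
```

View pics/m.png

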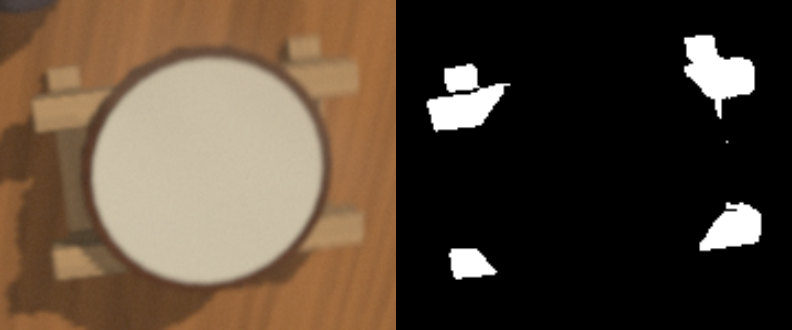

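```bash
python3 - <<'E'
from h import *;import pickle
c=pickle.load(open("w1.pkl","rb"))
f=lambda a:[290+a[0]/2.2,140+a[1]/2.2]
p=onz(c,[f(a) for a in((32,97),(37,132),(357,60),(358,94),(52,248),(57,279),(361,207),(363,241))],34)[:,:2];print(np.round(p,1).tolist())
for a,b in((0,2),(1,3),(4,6),(5,7)):
    v=p[b]-p[a];print(np.linalg.norm(v),np.degrees(np.arctan2(v[1],v[0])))
print("centre",p.mean(0))
n=np.array([-np.sin(np.radians(13)),np.cos(np.radians(13))]);print("lateral",np.round(p@n,1), "face",np.array([594.7,270])@n)
E
```

```text
[[517.1, 291.4], [521.0, 276.6], [652.3, 325.3], [655.8, 311.1], [534.0, 225.3], [538.1, 211.0], [668.0, 261.8], [672.5, 246.3]]
139.373885156697 14.074658412735888
139.0759917728122 14.339042190372092
138.89245991158995 15.22241311770337
138.9520176698794 14.734892987322022
centre [594.82638814 268.60880285]
lateral [167.6 152.3 170.2 155.6  99.4  84.6 104.8  88.8] face 129.301525473717
```

Request:
carry_out:
  plan:
    - [15, 3, 0, 0.04]
    - [45, 10, 0, 0.14]
    - [85, 18, 0, 0.26]
    - [130, 28, 0, 0.4]
    - [175, 38, 0, 0.54]
    - [215, 47, 0, 0.66]
    - [245, 54, 0, 0.76]
    - [260, 57, 0, 0.8]

```text
time_s: 7.55
tcp_pos: [397.1, -45.7, 150.5]
tool_rot: [-0.0, 0.872, 0.49, 0.0]
ft_force: [0.4, -0.3, -1.3]
opening: 20.6
grasp_force: 78.3
```

```bash
python3 - <<'E'
from h import *
go(386.5,216.4,120,14.6)
E
```

```text
at [397.1 -45.7 150.5] yaw 58.73 tilt [0.     0.0004] t 7.55 | move [ 218.5 -145.1   30.6] turn 0.7701
```

Request:
carry_out:
  plan:
    - [13, -8, 2, 0.04]
    - [40, -27, 5, 0.14]
    - [75, -50, 10, 0.26]
    - [110, -73, 15, 0.39]
    - [145, -96, 20, 0.52]
    - [180, -120, 25, 0.64]
    - [206, -137, 29, 0.73]
    - [218, -145, 30, 0.77]

```text
time_s: 8.35
tcp_pos: [385.3, 215.8, 120.0]
tool_rot: [-0.0, 0.992, 0.127, -0.0]
ft_force: [-0.2, -0.3, -1.4]
opening: 21.0
grasp_force: 78.6
```

```bash
python3 - <<'E'
from h import *
c=snap("wrist","w5");go(386.5,216.4,38,14.6)
E
```

```text
at [385.3 217.  119.8] yaw 14.49 tilt [-0.001   0.0008] t 8.4 | move [ 1.1  1.  81.8] turn -0.0019
```

View pics/w5.png

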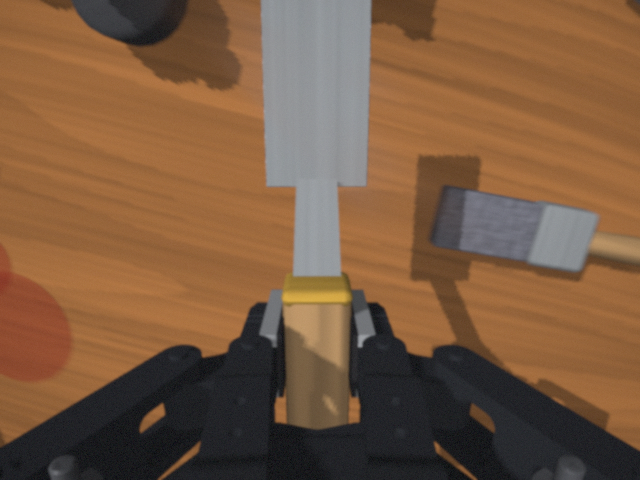

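The spatula is straight in the gripper, with the blade heel at row 186 (columns 265–368). The brush and the weight are clear of it.

Request:
carry_out:
  plan:
    - [1, 1, 10, 0]
    - [1, 1, 24, 0]
    - [1, 1, 38, 0]
    - [1, 1, 52, 0]
    - [1, 1, 64, 0]
    - [1, 1, 74, 0]
    - [1, 1, 80, 0]
    - [1, 1, 82, 0]

```text
time_s: 9.2
tcp_pos: [387.3, 212.4, 37.7]
tool_rot: [0.0, 0.992, 0.129, -0.0]
ft_force: [-0.0, -0.9, -1.2]
opening: 20.8
grasp_force: 78.6
```

```bash
python3 - <<'E'
from h import *;import pickle
c=pickle.load(open("w5.pkl","rb"))
for z in (98,103,108):
    p=onz(c,[(265,186),(368,186)],z);print(z,np.linalg.norm(p[0]-p[1]),p.mean(0),"pred",np.array([385.3,217])+45*np.array([np.cos(np.radians(14.5)),np.sin(np.radians(14.5))]))
c=snap("side","s1");c2=snap("scene","s2")
cv2.imwrite("pics/s12.png",np.hstack([cv2.resize(c["image"][140:260,170:360],None,fx=2.1,fy=2.1,interpolation=2),cv2.resize(c2["image"][190:310,320:510],None,fx=2.1,fy=2.1,interpolation=2)])[:,:,::-1])
go(493,244.1,38,14.6)
E
```

```text
98 42.167269976157854 [429.60283509 226.82145208  98.        ] pred [428.86664382 228.26710018]
103 40.89006810051446 [430.36074333 227.01071532 103.        ] pred [428.86664382 228.26710018]
108 39.612866224871134 [431.11865157 227.19997856 108.        ] pred [428.86664382 228.26710018]
at [387.5 212.6  38.3] yaw 14.77 tilt [-0.0001 -0.0001] t 9.3 | move [110.   -3.6   0.3] turn 0.0030
```

View pics/s12.png

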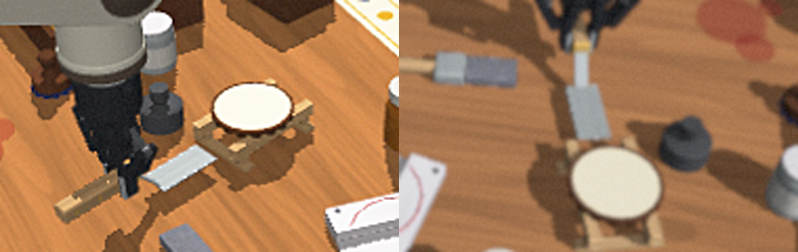

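Both views show the blade level, just in front of the gap between the battens and clear of the weight. I'll correct the lateral offset and go in.

Request:
carry_out:
  plan:
    - [0, -1.2, 0, 0]
    - [0, -2.4, 0, 0]
    - [0, -3.6, 0, 0]
    - [0, -3.6, 0, 0.003]
    - [0, -3.6, 0, 0.003]
    - [0, -3.6, 0, 0.003]
    - [0, -3.6, 0, 0.003]
    - [0, -3.6, 0, 0.003]

```text
time_s: 10.1
tcp_pos: [386.6, 216.1, 38.3]
tool_rot: [0.0, 0.992, 0.127, -0.0]
ft_force: [-0.1, 0.0, -2.5]
opening: 21.1
grasp_force: 78.6
```

```bash
python3 - <<'E'
from h import *
go(493,244.1,38,14.6)
E
```

```text
at [386.6 216.1  38.3] yaw 14.60 tilt [-0.     -0.0001] t 10.1 | move [110.1  -0.3   0.3] turn -0.0001
```

Request:
carry_out:
  plan:
    - [3, 0, 0, 0]
    - [9, 0, 0, 0]
    - [17, 0, 0, 0]
    - [25, 0, 0, 0]
    - [33, 0, 0, 0]
    - [41, 0, 0, 0]
    - [49, 0, 0, 0]
    - [55, 0, 0, 0]

```text
time_s: 10.9
tcp_pos: [440.5, 230.1, 38.2]
tool_rot: [0.0, 0.992, 0.127, -0.0]
ft_force: [0.7, -0.2, -1.8]
opening: 21.0
grasp_force: 78.6
```

Request:
carry_out:
  plan:
    - [7, 0, 0, 0]
    - [14, 0, 0, 0]
    - [22, 0, 0, 0]
    - [30, 0, 0, 0]
    - [38, 0, 0, 0]
    - [45, 0, 0, 0]
    - [50, 0, 0, 0]
    - [53, 0, 0, 0]

```text
time_s: 11.7
tcp_pos: [491.5, 243.4, 38.2]
tool_rot: [0.0, 0.992, 0.127, -0.0]
ft_force: [-0.3, 0.1, -2.1]
opening: 21.1
grasp_force: 78.6
```

Request:
carry_out:
  plan:
    - [0, 0, 0, 0]
    - [0, 0, -2, 0]
    - [0, 0, -4, 0]
    - [0, 0, -6, 0]
    - [0, 0, -8, 0]
    - [0, 0, -9, 0]
    - [0, 0, -10, 0]
    - [0, 0, -10, 0]

```text
time_s: 12.5
tcp_pos: [491.1, 243.4, 48.4]
tool_rot: [0.0, 0.992, 0.127, 0.0]
ft_force: [1.2, -0.8, -2.1]
opening: 20.8
grasp_force: 78.6
```

Request:
carry_out:
  plan:
    - [0, 0, -1, 0]
    - [0, 0, -2, 0]
    - [0, 0, -3, 0]
    - [0, 0, -4, 0]
    - [0, 0, -5, 0]
    - [0, 0, -6, 0]
    - [0, 0, -8, 0]
    - [0, 0, -10, 0]

```text
time_s: 13.3
tcp_pos: [491.1, 243.4, 58.4]
tool_rot: [0.0, 0.992, 0.127, -0.0]
ft_force: [-0.1, 0.8, -3.2]
opening: 20.7
grasp_force: 78.6
```

Request:
carry_out:
  plan:
    - [0, 0, -3, 0]
    - [0, 0, -7, 0]
    - [0, 0, -13, 0]
    - [0, 0, -20, 0]
    - [0, 0, -27, 0]
    - [0, 0, -33, 0]
    - [0, 0, -38, 0]
    - [0, 0, -40, 0]

```text
time_s: 14.1
tcp_pos: [491.2, 243.4, 99.0]
tool_rot: [-0.0, 0.992, 0.127, 0.0]
ft_force: [0.5, 0.8, -2.5]
opening: 20.5
grasp_force: 78.6
```

```bash
python3 - <<'E'
from h import *
c=snap("wrist","w6");a=snap("side","s3");b=snap("scene","s4")
cv2.imwrite("pics/s34.png",np.vstack([np.hstack([cv2.resize(a["image"][110:260,180:370],(400,316)),cv2.resize(b["image"][170:320,340:530],(400,316))]),cv2.resize(c["image"][:226],(800,283))])[:,:,::-1])
go(493,244.1,98,14.6)
E
```

```text
at [491.  243.3  98.2] yaw 14.60 tilt [-0.0001 -0.0001] t 14.25 | move [ 2.1 -0.2  0.2] turn -0.0000
```

View pics/s34.png

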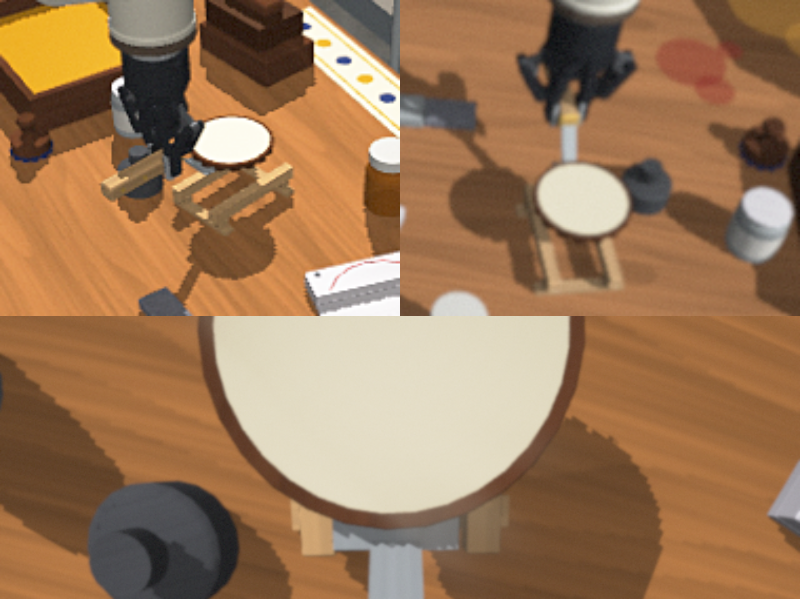

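The disc is on the blade, level and clear of the rack. Its near edge lies just ahead of the blade heel. Now I'll measure where it sits in the tool frame.

```bash
python3 - <<'E'
from h import *;import pickle
def fit(p):
    A=np.c_[2*p,np.ones(len(p))];s=np.linalg.lstsq(A,(p**2).sum(1),rcond=None)[0];return s[:2],2*np.sqrt(s[2]+s[0]**2+s[1]**2)
c=pickle.load(open("w6.pkl","rb"))
h=cv2.cvtColor(c["image"],cv2.COLOR_RGB2HSV).astype(int)
q=max(blobs((h[...,2]>170)&(h[...,1]<80),3000),key=lambda b:b[1][4])[0]
ct=cv2.findContours(q.astype(np.uint8),cv2.RETR_EXTERNAL,cv2.CHAIN_APPROX_NONE)[0][0].reshape(-1,2)
ct=ct[(ct[:,1]>4)&(ct[:,0]>3)]
for z in(88,91,94):
    C,D=fit(onz(c,ct,z)[:,:2]);a=np.radians(14.6);v=C-np.array([491,243.3]);print(z,C,D,"tool x,y",v@[np.cos(a),np.sin(a)],v@[np.sin(a),-np.cos(a)])
for n,u in(("s3",(290,180)),("s4",(420,265))):
    c=pickle.load(open(n+".pkl","rb"));h=cv2.cvtColor(c["image"],cv2.COLOR_RGB2HSV).astype(int)
    q=[b for b in blobs((h[...,2]>150)&(h[...,1]<90),300) if b[0][u[1],u[0]]][0][0];print(n,circ(c,q,91))
P=np.array([647.3,-5.7]);b=np.radians(-12.2);u=np.array([np.cos(b),np.sin(b)])
print("plate tcp for 106.5:",P-106.5*u);t=P-106.5*u;go(t[0],t[1],120,-12.2)
E
```

```text
88 [596.00511114 271.48401469] 100.16526598114754 tool x,y 108.7187354904364 -0.805358496839355
91 [595.31072222 271.27397886] 98.21659615193191 tool x,y 107.99382537178089 -0.7771390654525113
94 [594.61633331 271.06394303] 96.26792632272463 tool x,y 107.2689152531256 -0.7489196340666063
s3 (array([596.20138729, 271.86814146]), np.float64(95.9545546869235))
s4 (array([571.1230891 , 269.15217755]), np.float64(119.65583506569337))
plate tcp for 106.5: [543.20520726  16.80609082]
at [491.  243.3  98.2] yaw 14.60 tilt [-0.0001 -0.0001] t 14.25 | move [ -6.6 232.4 -21.7] turn 0.4677
```

Request:
carry_out:
  plan:
    - [0, 1, -3, 0]
    - [0, 5, -6, 0.01]
    - [0, 13, -10, 0.02]
    - [0, 25, -14, 0.04]
    - [-1, 40, -18, 0.07]
    - [-2, 58, -20, 0.11]
    - [-3, 78, -21, 0.15]
    - [-4, 100, -22, 0.2]

```text
time_s: 15.05
tcp_pos: [512.6, 143.8, 120.7]
tool_rot: [0.0, 1.0, 0.026, 0.0]
ft_force: [-0.2, 0.4, -3.1]
opening: 21.0
grasp_force: 78.5
```

```bash
python3 - <<'E'
from h import *;import pickle
d=pickle.load(open("a.pkl","rb"))
b=np.radians(-12.2);u=np.array([np.cos(b),np.sin(b)]);v=np.array([-u[1],u[0]]);P=np.array([647.3,-5.7])
for n in d:
    if n=="wrist":continue
    c=d[n];T=np.linalg.inv(c["world_from_camera"]);F=np.diag([1.,-1,-1]);Rm=F@T[:3,:3];t=F@T[:3,3]
    g=cv2.cvtColor(c["image"],cv2.COLOR_RGB2GRAY).astype(float);Q=[]
    for i,j in((-1,1),(1,1),(1,-1),(-1,-1)):
        X=np.r_[P+62.2*(i*u+j*v),20.]
        x,y=cv2.projectPoints(X[None],cv2.Rodrigues(Rm)[0],t,c["K"],np.array(c["D"],float))[0].ravel().round().astype(int)
        w=g[y-3:y+4,x-3:x+4];k=np.clip(np.median(w)-20-w,0,None);yy,xx=np.mgrid[y-3:y+4,x-3:x+4];Q.append([(k*xx).sum()/k.sum(),(k*yy).sum()/k.sum()])
    q=onz(c,Q,20)[:,:2];print(n,np.round(q,1).tolist(),q.mean(0))
go(541.9,16.3,120,-12.2)
E
```

```text
scene [[599.0, 68.8], [720.1, 42.8], [691.4, -84.9], [569.9, -58.6]] [645.0897135   -8.00550227]
side [[601.7, 74.4], [722.7, 48.3], [692.9, -84.1], [571.6, -58.0]] [647.22863015  -4.83316731]
at [512.6 143.8 120.7] yaw 2.94 tilt [ 0.0003 -0.0002] t 15.05 | move [ 22.7 128.8   0.7] turn 0.2642
```

Request:
carry_out:
  plan:
    - [4, 24, 0, 0.05]
    - [8, 46, 0, 0.1]
    - [12, 67, 0, 0.14]
    - [15, 86, 0, 0.18]
    - [18, 102, 0, 0.21]
    - [21, 115, 0, 0.24]
    - [22, 124, 0, 0.255]
    - [22.7, 128.8, 0, 0.264]

```text
time_s: 15.85
tcp_pos: [542.2, 17.5, 120.3]
tool_rot: [0.0, 0.994, -0.105, -0.0]
ft_force: [0.1, -0.3, -2.8]
opening: 21.0
grasp_force: 78.5
```

Request:
carry_out:
  plan:
    - [0, 0, 3, 0]
    - [0, 0, 8, 0]
    - [0, 0, 15, 0]
    - [0, 0, 23, 0]
    - [0, 0, 31, 0]
    - [0, 0, 38, 0]
    - [0, 0, 43, 0]
    - [0, 0, 45, 0]

```text
time_s: 16.65
tcp_pos: [541.9, 18.2, 74.6]
tool_rot: [0.0, 0.995, -0.104, -0.0]
ft_force: [-0.2, -0.2, -2.2]
opening: 20.8
grasp_force: 78.5
```

```bash
python3 - <<'E'
from h import *
c=snap("wrist","w7");b=snap("scene","s6")
h=cv2.cvtColor(c["image"],cv2.COLOR_RGB2HSV).astype(int)
q=max(blobs((h[...,2]>170)&(h[...,1]<80)&(h[...,1]>25),3000),key=lambda b:b[1][4])[0]
ct=cv2.findContours(q.astype(np.uint8),cv2.RETR_EXTERNAL,cv2.CHAIN_APPROX_NONE)[0][0].reshape(-1,2)
ct=ct[(ct[:,1]>4)&(ct[:,0]>3)]
from station import bot
z=bot.state()["tcp_pos"][2]-7
p=onz(c,ct,z)[:,:2];A=np.c_[2*p,np.ones(len(p))];s=np.linalg.lstsq(A,(p**2).sum(1),rcond=None)[0];print("face",s[:2],2*np.sqrt(s[2]+s[0]**2+s[1]**2))
cv2.imwrite("pics/w7b.png",np.hstack([cv2.resize(b["image"][200:340,220:400],(400,311)),cv2.resize(c["image"],(400,311))])[:,:,::-1])
go(541.9,16.3,50,-12.2)
E
```

```text
face [647.3887415   -3.18137696] 97.02836908677209
at [542.   18.2  75.1] yaw -11.99 tilt [-0.0004 -0.    ] t 16.75 | move [ 0.3  1.9 25.1] turn 0.0037
```

View pics/w7b.png

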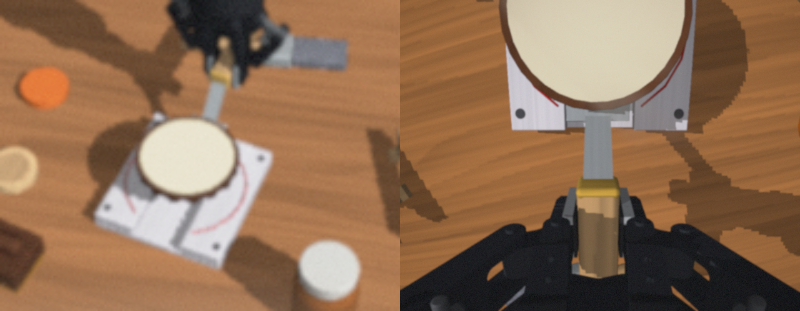

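```bash
python3 - <<'E'
from h import *;import pickle
c=pickle.load(open("w7.pkl","rb"));g=cv2.cvtColor(c["image"],cv2.COLOR_RGB2GRAY).astype(float);P=[]
for x,y in((192,175),(445,175)):
    w=g[y-10:y+11,x-10:x+11];k=np.clip(110-w,0,None);yy,xx=np.mgrid[y-10:y+11,x-10:x+11];P.append([(k*xx).sum()/k.sum(),(k*yy).sum()/k.sum()])
q=onz(c,P,20)[:,:2];v=q[0]-q[1];L=np.linalg.norm(v);v/=L;u=np.array([v[1],-v[0]])
print(P,q,L,"yaw",np.degrees(np.arctan2(u[1],u[0])),"centre",q.mean(0)+62.2*u)
E
```

```text
[[np.float64(192.00584913271481), np.float64(174.9277934651069)], [np.float64(445.78829744006504), np.float64(175.17757009345794)]] [[599.99742342  68.11467403]
 [573.90652699 -53.63636214]] 124.51525884757659 yaw -12.095381893135972 centre [647.77114323  -5.79421661]
```

Request:
carry_out:
  plan:
    - [0.7, 2.5, 0, 0.002]
    - [0.7, 2.5, 4, 0.002]
    - [0.7, 2.5, 10, 0.002]
    - [0.7, 2.5, 16, 0.002]
    - [0.7, 2.5, 21, 0.002]
    - [0.7, 2.5, 25, 0.002]
    - [0.7, 2.5, 28, 0.002]
    - [0.7, 2.5, 30, 0.002]

```text
time_s: 17.55
tcp_pos: [542.2, 15.7, 45.0]
tool_rot: [0.0, 0.994, -0.105, -0.0]
ft_force: [0.3, 0.6, -2.2]
opening: 20.8
grasp_force: 78.5
```

Request:
carry_out:
  plan:
    - [0, 0, 1, 0]
    - [0, 0, 3, 0]
    - [0, 0, 5, 0]
    - [0, 0, 7, 0]
    - [0, 0, 9, 0]
    - [0, 0, 11, 0]
    - [0, 0, 13, 0]
    - [0, 0, 14, 0]

```text
time_s: 18.35
tcp_pos: [542.2, 15.6, 31.1]
tool_rot: [0.0, 0.994, -0.105, -0.0]
ft_force: [-0.2, -0.4, -2.2]
opening: 20.9
grasp_force: 78.5
```

```bash
cat > face.py <<'E'
from h import *
from station import bot
def face(c,z):
    h=cv2.cvtColor(c["image"],cv2.COLOR_RGB2HSV).astype(int)
    q=max(blobs((h[...,2]>150)&(h[...,1]<80)&(h[...,1]>25),3000),key=lambda b:b[1][4])[0]
    ct=cv2.findContours(q.astype(np.uint8),cv2.RETR_EXTERNAL,cv2.CHAIN_APPROX_NONE)[0][0].reshape(-1,2)
    ct=ct[(ct[:,1]>4)&(ct[:,0]>3)]
    p=onz(c,ct,z)[:,:2];A=np.c_[2*p,np.ones(len(p))];s=np.linalg.lstsq(A,(p**2).sum(1),rcond=None)[0];print("face",s[:2],2*np.sqrt(s[2]+s[0]**2+s[1]**2))
E
python3 - <<'E'
from face import *
c=snap("wrist","w8");face(c,30);print(bot.state()["ft_force"]);go(541.9,16.3,31,-12.1)
E
```

```text
face [648.00072741  -6.06523417] 97.85154642448045
[-0.23432142  1.08972007 -1.73025204]
at [542.2  15.6  31. ] yaw -12.10 tilt [-0.0003 -0.0001] t 18.4 | move [-0.4 -0.6  0. ] turn -0.0000
```

Request:
carry_out:
  plan:
    - [-3, 0, 0, 0]
    - [-8, 0, 0, 0]
    - [-14, 0, 0, 0]
    - [-20, 0, 0, 0]
    - [-26, 0, 0, 0]
    - [-32, 0, 0, 0]
    - [-38, 0, 0, 0]
    - [-44, 0, 0, 0]

```text
time_s: 19.2
tcp_pos: [498.8, 25.0, 31.4]
tool_rot: [0.0, 0.994, -0.105, 0.0]
ft_force: [0.5, 0.1, -1.5]
opening: 21.2
grasp_force: 78.5
```

Request:
carry_out:
  plan:
    - [-7, 0, 0, 0]
    - [-14, 0, 0, 0]
    - [-21, 0, 0, 0]
    - [-28, 0, 0, 0]
    - [-35, 0, 0, 0]
    - [-42, 0, 0, 0]
    - [-48, 0, 0, 0]
    - [-52, 0, 0, 0]

```text
time_s: 20.0
tcp_pos: [447.9, 35.9, 31.4]
tool_rot: [0.0, 0.994, -0.105, 0.0]
ft_force: [-0.8, -0.5, -1.3]
opening: 20.7
grasp_force: 78.5
```

Request:
carry_out:
  plan:
    - [0, 0, -5, 0]
    - [0, 0, -15, 0]
    - [0, 0, -30, 0]
    - [0, 0, -50, 0]
    - [0, 0, -70, 0]
    - [0, 0, -90, 0]
    - [0, 0, -110, 0]
    - [0, 0, -120, 0]

```text
time_s: 20.8
tcp_pos: [449.2, 35.7, 153.7]
tool_rot: [0.0, 0.994, -0.105, 0.001]
ft_force: [0.6, 0.3, -1.8]
opening: 20.1
grasp_force: 78.5
```

```bash
python3 - <<'E'
from face import *
c=snap("wrist","w9");c2=snap("scene","s9");h=cv2.cvtColor(c2["image"],cv2.COLOR_RGB2HSV).astype(int)
q=[b for b in blobs((h[...,2]>150)&(h[...,1]<90)&(h[...,1]>20),200)]
for b,s,ce in q:
    if 250<ce[0]<350 and 240<ce[1]<330: print(s,ce,circ(c2,b,30))
go(408.6,-314,152,104.75)
E
```

```text
[ 275  250   50   47 1332] [301.63363363 278.05705706] (array([636.50057143, -16.01175471]), np.float64(123.98016866077818))
at [449.1  35.7 152.8] yaw -12.10 tilt [ 0.0026 -0.0003] t 20.9 | move [ 33.7 350.4   0.8] turn -2.0395
```

Request:
carry_out:
  plan:
    - [2, 15, 0, -0.08]
    - [5, 40, 0, -0.21]
    - [8, 65, 0, -0.35]
    - [10, 90, 0, -0.49]
    - [13, 115, 0, -0.63]
    - [15, 140, 0, -0.77]
    - [16, 160, 0, -0.9]
    - [17, 175, 0, -1.02]

```text
time_s: 21.7
tcp_pos: [427.8, -140.0, 150.3]
tool_rot: [-0.0, 0.918, 0.396, -0.0]
ft_force: [0.0, -0.2, -1.2]
opening: 20.9
grasp_force: 78.6
```

```bash
python3 - <<'E'
from h import *
go(408.6,-314,152,104.75)
E
```

```text
at [ 427.8 -140.   150.3] yaw 46.60 tilt [-0.0013  0.0004] t 21.7 | move [-139.6  105.6   -1.7] turn -1.0149
```

Request:
carry_out:
  plan:
    - [-12, 9, 0, -0.08]
    - [-34, 25, 0, -0.22]
    - [-57, 43, 0, -0.37]
    - [-80, 61, 0, -0.52]
    - [-102, 77, 0, -0.67]
    - [-122, 92, 0, -0.82]
    - [-134, 101, 0, -0.94]
    - [-140, 106, -1, -1.015]

```text
time_s: 22.5
tcp_pos: [407.7, -314.4, 151.0]
tool_rot: [-0.001, 0.611, 0.792, -0.0]
ft_force: [0.2, 1.3, -1.7]
opening: 20.7
grasp_force: 78.6
```

Request:
carry_out:
  plan:
    - [0, 0, 10, 0]
    - [0, 0, 25, 0]
    - [0, 0, 42, 0]
    - [0, 0, 57, 0]
    - [0, 0, 70, 0]
    - [0, 0, 80, 0]
    - [0, 0, 80, 0]
    - [0, 0, 80, 0]

```text
time_s: 23.3
tcp_pos: [408.5, -313.4, 72.4]
tool_rot: [0.0, 0.612, 0.791, -0.0]
ft_force: [0.7, 0.2, -1.2]
opening: 20.6
grasp_force: 78.6
```

```bash
python3 - <<'E'
from h import *
go(408.6,-314,20.3,104.75)
E
```

```text
at [ 408.5 -313.4   72.4] yaw 104.48 tilt [-0.     -0.0001] t 23.3 | move [-0.6 -0.  52.1] turn -0.0048
```

Request:
carry_out:
  plan:
    - [-0.6, 0, 10, -0.005]
    - [-0.6, 0, 22, -0.005]
    - [-0.6, 0, 32, -0.005]
    - [-0.6, 0, 40, -0.005]
    - [-0.6, 0, 45, -0.005]
    - [-0.6, 0, 48, -0.005]
    - [-0.6, 0, 50, -0.005]
    - [-0.6, 0, 51, -0.005]

```text
time_s: 24.1
tcp_pos: [408.6, -314.0, 21.4]
tool_rot: [0.0, 0.61, 0.792, -0.0]
ft_force: [-0.2, -0.7, -1.9]
opening: 20.9
grasp_force: 78.6
```

Request:
carry_out:
  plan:
    - [0, 0, 0, 0]
    - [0, 0, 0, 0]
    - [0, 0, 0, 0]
    - [0, 0, 0, 0]
    - [0, 0, 0, 0]
    - [0, 0, 0, 0]
    - [0, 0, 0, 0]
    - [0, 0, 0, 0]
  grip: -0.2

```text
time_s: 24.9
tcp_pos: [408.5, -314.0, 21.3]
tool_rot: [0.0, 0.61, 0.792, -0.0]
ft_force: [-0.5, -0.4, 0.2]
opening: 51.1
grasp_force: 0.0
```

Request:
carry_out:
  plan:
    - [0, 0, -8, 0]
    - [0, 0, -20, 0]
    - [0, 0, -40, 0]
    - [0, 0, -65, 0]
    - [0, 0, -90, 0]
    - [0, 0, -120, 0]
    - [0, 0, -150, 0]
    - [0, 0, -180, 0]

```text
time_s: 25.7
tcp_pos: [408.4, -313.8, 203.9]
tool_rot: [0.001, 0.61, 0.792, -0.0]
ft_force: [1.0, -0.5, -1.1]
opening: 50.9
grasp_force: 0.0
```

```bash
python3 - <<'E'
from h import *
c=snap("wrist","w10")
h=cv2.cvtColor(c["image"],cv2.COLOR_RGB2HSV).astype(int);H,S,V=h[...,0],h[...,1],h[...,2]
m=(V>150)&(S>40)&(S<135)&(H>12)&(H<28);m[330:]=0;m=cv2.morphologyEx(m.astype(np.uint8),cv2.MORPH_OPEN,np.ones((7,7)))
for q,s,ce in blobs(m,600):print("disc?",s,np.round(ce),circ(c,q,12))
go(541.3,-412.7,80,104.75);go(559.7,-316,80,104.75);go(656.8,-199.6,80,104.75)
E
```

```text
disc? [ 604  121   36   65 1924] [624. 154.] (array([ 652.88925494, -200.27564408]), np.float64(44.78686247615366))
disc? [ 306  198   26  128 3175] [319. 260.] (array([ 423.34772439, -362.98723227]), np.float64(56.85567896649092))
disc? [ 455  219   62   64 3060] [486. 251.] (array([ 562.96487269, -314.31711462]), np.float64(57.14887337736977))
at [ 409.4 -314.8  208.9] yaw 104.79 tilt [ 0.0049 -0.0053] t 25.75 | move [-127.5  102.1  130. ] turn 0.0007
at [ 409.4 -314.8  208.9] yaw 104.79 tilt [ 0.0049 -0.0053] t 25.75 | move [-38.7 144.6 129.6] turn 0.0007
at [ 409.4 -314.8  208.9] yaw 104.79 tilt [ 0.0049 -0.0053] t 25.75 | move [ 49.1 268.2 129.5] turn 0.0007
```

View pics/w10.png

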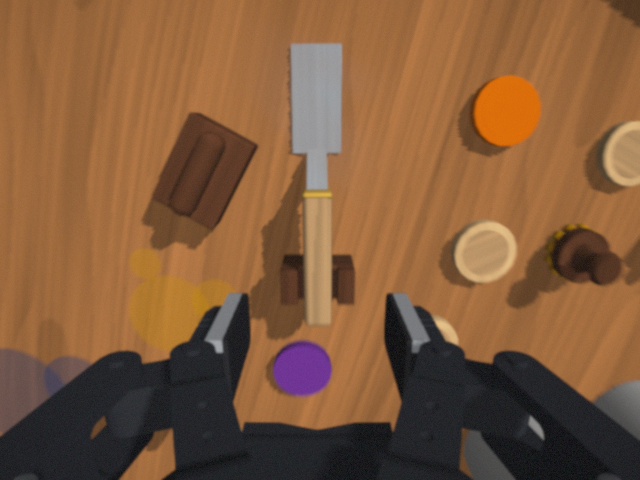

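The spatula is back level in its rest, with the blade at (316,98) and the tail in the slot. The discs are now at (486,251), (445,330) and (625,154). Next I take the disc at (486,251) and swing the tool to keep it clear of the stamp at (580,255).

Request:
carry_out:
  plan:
    - [-5, 20, 5, 0.14]
    - [-10, 40, 13, 0.28]
    - [-15, 60, 20, 0.42]
    - [-20, 80, 28, 0.56]
    - [-25, 100, 36, 0.7]
    - [-31, 120, 44, 0.84]
    - [-36, 138, 54, 0.98]
    - [-39, 149, 63, 1.12]
  grip: -1

```text
time_s: 26.55
tcp_pos: [563.7, -313.5, 138.7]
tool_rot: [0.0, 0.939, 0.345, 0.0]
ft_force: [0.4, 0.4, -0.4]
opening: 85.4
grasp_force: 0.0
```

Request:
carry_out:
  plan:
    - [0, 0, 0, 0.13]
    - [0, 0, 0, 0.26]
    - [0, 0, 0, 0.39]
    - [0, 0, 0, 0.534]
    - [0, 0, 0, 0.534]
    - [0, 0, 0, 0.534]
    - [0, 0, 0, 0.534]
    - [0, 0, 0, 0.534]

```text
time_s: 27.35
tcp_pos: [562.5, -313.7, 138.5]
tool_rot: [0.0, 0.996, 0.088, 0.0]
ft_force: [-0.3, -0.0, 0.3]
opening: 85.4
grasp_force: 0.0
```

```bash
cat > disc.py <<'E'
from h import *
def disc(c,zt,near,rad=60):
    "pale disc with top at zt near a world point: fit circle to its outline"
    h=cv2.cvtColor(cv2.GaussianBlur(c["image"],(3,3),0),cv2.COLOR_RGB2HSV).astype(int);H,S,V=h[...,0],h[...,1],h[...,2]
    m=(V>145)&(S>35)&(S<137)&(H>11)&(H<30);m=cv2.morphologyEx(m.astype(np.uint8),cv2.MORPH_OPEN,np.ones((5,5)))
    for q,s,ce in blobs(m,300):
        p,D=circ(c,q,zt)
        if np.linalg.norm(p-near)<rad:
            print("disc px",np.round(ce),s,"at",np.round(p,1),"D %.1f"%D)
E
python3 - <<'E'
from disc import *
c=snap("wrist","w11");disc(c,12,[563,-314.3],150);go(563,-314.3,-3,10)
E
```

```text
disc px [316. 228.] [ 276  188   81   81 5120] at [ 561.9 -313.7] D 56.2
disc px [447. 273.] [ 409  236   78   75 4507] at [ 545.4 -412.4] D 57.3
at [ 562.5 -313.6  138.4] yaw 10.11 tilt [-0.0001 -0.0001] t 27.4 | move [  0.4   0.7 141.4] turn 0.0019
```

Request:
carry_out:
  plan:
    - [-0.6, 0, 25, 0]
    - [-0.6, 0, 55, 0]
    - [-0.6, 0, 85, 0]
    - [-0.6, 0, 107, 0]
    - [-0.6, 0, 122, 0]
    - [-0.6, 0, 132, 0]
    - [-0.6, 0, 138, 0]
    - [-0.6, 0, 140, 0]
  squeeze: 30

```text
time_s: 28.2
tcp_pos: [562.1, -313.9, -1.6]
tool_rot: [0.0, 0.996, 0.087, 0.0]
ft_force: [0.5, -0.3, 0.0]
opening: 85.5
grasp_force: 0.0
```

Request:
carry_out:
  plan:
    - [0, 0, 0, 0]
    - [0, 0, 0, 0]
    - [0, 0, 0, 0]
    - [0, 0, 0, 0]
    - [0, 0, 0, 0]
    - [0, 0, 0, 0]
    - [0, 0, 0, 0]
    - [0, 0, 0, 0]
  grip: 1

```text
time_s: 29.0
tcp_pos: [562.3, -314.1, -0.5]
tool_rot: [0.001, 0.996, 0.087, 0.001]
ft_force: [-1.3, 0.3, 5.8]
opening: 54.3
grasp_force: 30.9
```

Request:
carry_out:
  plan:
    - [0, 0, -4, 0]
    - [0, 0, -12, 0]
    - [0, 0, -25, 0]
    - [0, 0, -40, 0]
    - [0, 0, -60, 0]
    - [0, 0, -80, 0]
    - [0, 0, -95, 0]
    - [0, 0, -100, 0]

```text
time_s: 29.8
tcp_pos: [562.6, -314.2, 101.0]
tool_rot: [0.001, 0.996, 0.087, 0.001]
ft_force: [-0.1, -0.0, 0.7]
opening: 54.3
grasp_force: 31.7
```

```bash
python3 - <<'E'
from disc import *
from station import bot
p=bot.state()["tcp_pos"];c=snap("wrist","w12");disc(c,p[2]+13.5,p[:2],40);go(647.7,-5.9,110,10)
E
```

```text
disc px [326. 309.] [  245   249   148   129 12322] at [ 569.7 -317. ] D 46.8
at [ 562.5 -314.1  100.5] yaw 10.02 tilt [ 0.002  -0.0016] t 29.85 | move [ 137.6 -288.7   -9.8] turn 0.0003
```

Request:
carry_out:
  plan:
    - [8, -16, -2, 0]
    - [27, -56, -4, 0]
    - [48, -100, -6, 0]
    - [69, -145, -8, 0]
    - [90, -189, -10, 0]
    - [111, -233, -10, 0]
    - [129, -271, -10, 0]
    - [137.6, -288.7, -10, 0]

```text
time_s: 30.65
tcp_pos: [647.1, -1.0, 107.3]
tool_rot: [-0.0, 0.996, 0.089, -0.001]
ft_force: [0.2, -0.3, -0.7]
opening: 54.6
grasp_force: 31.7
```

Request:
carry_out:
  plan:
    - [0, 0, 5, 0]
    - [0, 0, 15, 0]
    - [0, 0, 30, 0]
    - [0, 0, 45, 0]
    - [0, 0, 55, 0]
    - [0, 0, 60, 0]
    - [0, 0, 60, 0]
    - [0, 0, 60, 0]

```text
time_s: 31.45
tcp_pos: [647.5, -5.7, 48.7]
tool_rot: [0.0, 0.996, 0.087, 0.0]
ft_force: [0.2, -0.0, -0.2]
opening: 54.7
grasp_force: 31.7
```

```bash
python3 - <<'E'
from h import *
go(647.8,-5.9,29.7,10)
E
```

```text
at [647.5  -5.7  48.7] yaw 10.00 tilt [ 0.0005 -0.0002] t 31.45 | move [ 0.3  0.2 19. ] turn 0.0000
```

Request:
carry_out:
  plan:
    - [0.3, 0.2, 4, 0]
    - [0.3, 0.2, 8, 0]
    - [0.3, 0.2, 12, 0]
    - [0.3, 0.2, 14.5, 0]
    - [0.3, 0.2, 16.5, 0]
    - [0.3, 0.2, 18, 0]
    - [0.3, 0.2, 19, 0]
    - [0.3, 0.2, 19, 0]

```text
time_s: 32.25
tcp_pos: [647.7, -5.7, 29.6]
tool_rot: [0.0, 0.996, 0.087, 0.0]
ft_force: [-1.0, 0.7, 1.3]
opening: 54.2
grasp_force: 32.0
```

Request:
carry_out:
  plan:
    - [0, 0, 0, 0]
    - [0, 0, 0, 0]
    - [0, 0, 0, 0]
    - [0, 0, 0, 0]
    - [0, 0, 0, 0]
    - [0, 0, 0, 0]
    - [0, 0, 0, 0]
    - [0, 0, 0, 0]
  grip: -0.7

```text
time_s: 33.05
tcp_pos: [647.6, -5.7, 29.3]
tool_rot: [0.0, 0.996, 0.087, 0.0]
ft_force: [-0.5, -0.2, 0.4]
opening: 72.1
grasp_force: 0.0
```

Request:
carry_out:
  plan:
    - [0, 0, -5, 0]
    - [0, 0, -15, 0]
    - [0, 0, -35, 0]
    - [0, 0, -55, 0]
    - [0, 0, -75, 0]
    - [0, 0, -90, 0]
    - [0, 0, -100, 0]
    - [0, 0, -100, 0]

```text
time_s: 33.85
tcp_pos: [648.1, -5.8, 130.8]
tool_rot: [0.0, 0.996, 0.087, 0.001]
ft_force: [0.6, -0.7, -0.2]
opening: 72.5
grasp_force: 0.0
```

```bash
python3 - <<'E'
from disc import *
import cv2
c=snap("wrist","w13")
h=cv2.cvtColor(c["image"],cv2.COLOR_RGB2HSV).astype(int);print([tuple(h[y,320]) for y in range(100,300,15)])
disc(c,42,[647.8,-5.9],90)
q=max(blobs((h[...,2]>150)&(h[...,1]<80)&(h[...,1]>25),2000),key=lambda b:b[1][4]);print(q[1],circ(c,q[0],30))
go(545.4,-412.4,130,10)
E
```

```text
[(np.int64(13), np.int64(138), np.int64(146)), (np.int64(163), np.int64(12), np.int64(143)), (np.int64(168), np.int64(10), np.int64(127)), (np.int64(0), np.int64(6), np.int64(125)), (np.int64(13), np.int64(69), np.int64(119)), (np.int64(20), np.int64(47), np.int64(190)), (np.int64(21), np.int64(45), np.int64(191)), (np.int64(17), np.int64(110), np.int64(193)), (np.int64(16), np.int64(112), np.int64(153)), (np.int64(16), np.int64(112), np.int64(164)), (np.int64(16), np.int64(110), np.int64(155)), (np.int64(16), np.int64(120), np.int64(155)), (np.int64(17), np.int64(114), np.int64(170)), (np.int64(23), np.int64(45), np.int64(180))]
disc px [298.  93.] [276  84  44  21 437] at [732.   18.3] D 12.7
disc px [313. 234.] [  239   162   155   150 17084] at [651.1  -5.4] D 92.8
[  239   162   155   150 10558] (array([647.58424153,  -5.9441463 ]), np.float64(97.52879331191242))
at [647.7  -5.7 129.6] yaw 10.01 tilt [ 0.0006 -0.0002] t 33.9 | move [-171.4  382.7   -0.4] turn 0.0003
```

Request:
carry_out:
  plan:
    - [-21, 47, 0, 0]
    - [-42, 94, 0, 0]
    - [-63, 141, 0, 0]
    - [-84, 188, 0, 0]
    - [-105, 235, 0, 0]
    - [-126, 282, 0, 0]
    - [-147, 328, 0, 0]
    - [-160, 357, 0, 0]
  grip: -1

```text
time_s: 34.7
tcp_pos: [550.6, -387.3, 128.0]
tool_rot: [-0.0, 0.996, 0.087, -0.001]
ft_force: [-0.2, -0.3, -0.2]
opening: 85.4
grasp_force: 0.0
```

Request:
carry_out:
  plan:
    - [-7, 15, 0, 0]
    - [-11, 26, 0, 0]
    - [-11, 26, 0, 0]
    - [-11, 26, 0, 0]
    - [-11, 26, 0, 0]
    - [-11, 26, 0, 0]
    - [-11, 26, 0, 0]
    - [-11, 26, 0, 0]

```text
time_s: 35.5
tcp_pos: [546.0, -412.2, 129.5]
tool_rot: [0.0, 0.996, 0.088, 0.0]
ft_force: [-0.6, 0.5, 0.3]
opening: 85.2
grasp_force: 0.0
```

```bash
sed -i 's/(S>35)/(S>85)/' disc.py; python3 - <<'E'
from disc import *;import pickle
disc(pickle.load(open("w13.pkl","rb")),42,[647.8,-5.9],40)
c=snap("wrist","w14");disc(c,12,[545.4,-412.4],200);go(545.4,-412.4,-1,10)
E
```

```text
disc px [317. 245.] [ 272  201   91   89 6376] at [647.3  -6.4] D 55.0
disc px [318. 234.] [ 277  192   83   83 5451] at [ 544.4 -413.8] D 56.4
disc px [583. 278.] [ 547  204   74  150 2505] at [ 542.2 -607.7] D 44.4
disc px [543. 244.] [533 224  21  41 347] at [ 564.7 -568.6] D 15.0
disc px [225. 406.] [ 180  391   86   31 2100] at [ 395.2 -366.5] D 44.7
at [ 545.9 -412.3  129.5] yaw 10.03 tilt [ 0.0001 -0.0002] t 35.55 | move [ -0.5  -0.  130.5] turn 0.0006
```

Request:
carry_out:
  plan:
    - [-1.7, 1.2, 25, 0]
    - [-1.7, 1.2, 55, 0]
    - [-1.7, 1.2, 80, 0]
    - [-1.7, 1.2, 100, 0]
    - [-1.7, 1.2, 114, 0]
    - [-1.7, 1.2, 124, 0]
    - [-1.7, 1.2, 129, 0]
    - [-1.7, 1.2, 130.5, 0]

```text
time_s: 36.35
tcp_pos: [544.4, -414.2, -1.1]
tool_rot: [0.0, 0.996, 0.087, 0.0]
ft_force: [-0.4, -0.5, -0.4]
opening: 85.7
grasp_force: 0.0
```

Request:
carry_out:
  plan:
    - [0, 0, 0, 0]
    - [0, 0, 0, 0]
    - [0, 0, 0, 0]
    - [0, 0, 0, 0]
    - [0, 0, 0, 0]
    - [0, 0, 0, 0]
    - [0, 0, 0, 0]
    - [0, 0, 0, 0]
  grip: 1

```text
time_s: 37.15
tcp_pos: [544.7, -414.4, -0.0]
tool_rot: [0.001, 0.996, 0.087, 0.0]
ft_force: [-1.6, 0.3, 6.0]
opening: 54.4
grasp_force: 31.0
```

Request:
carry_out:
  plan:
    - [0, 0, -4, 0]
    - [0, 0, -12, 0]
    - [0, 0, -25, 0]
    - [0, 0, -40, 0]
    - [0, 0, -60, 0]
    - [0, 0, -80, 0]
    - [0, 0, -95, 0]
    - [0, 0, -110, 0]

```text
time_s: 37.95
tcp_pos: [544.4, -414.1, 110.6]
tool_rot: [0.0, 0.996, 0.087, 0.0]
ft_force: [0.6, 0.2, -0.5]
opening: 54.7
grasp_force: 31.7
```

```bash
python3 - <<'E'
from h import *
go(647.6,-6,110,10)
E
```

```text
at [ 544.4 -414.1  110.6] yaw 10.01 tilt [ 0.0006 -0.0007] t 37.95 | move [ 172.6 -384.     0.4] turn 0.0002
```

Request:
carry_out:
  plan:
    - [8, -18, 0, 0]
    - [25, -55, 0, 0]
    - [44, -97, 0, 0]
    - [63, -139, 0, 0]
    - [82, -181, 0, 0]
    - [101, -224, 0, 0]
    - [119, -265, 0, 0]
    - [136, -303, 0, 0]

```text
time_s: 38.75
tcp_pos: [625.3, -89.0, 108.6]
tool_rot: [-0.0, 0.996, 0.088, -0.0]
ft_force: [0.1, -0.2, 0.1]
opening: 54.1
grasp_force: 31.7
```

Request:
carry_out:
  plan:
    - [15, -34, 0, 0]
    - [26, -58, 0, 0]
    - [33, -73, 0, 0]
    - [36.6, -81, 0, 0]
    - [36.6, -81, 10, 0]
    - [36.6, -81, 20, 0]
    - [36.6, -81, 35, 0]
    - [36.6, -81, 50, 0]

```text
time_s: 39.55
tcp_pos: [647.1, -6.8, 57.1]
tool_rot: [0.0, 0.996, 0.087, -0.0]
ft_force: [1.0, -1.1, -0.5]
opening: 54.1
grasp_force: 31.7
```

Request:
carry_out:
  plan:
    - [0, 0, 0, 0]
    - [0, 0, 0, 0]
    - [0, 0, 0, 0]
    - [0, 0, 0, 0]
    - [0, 0, 0, 0]
    - [0, 0, 0, 0]
    - [0, 0, 0, 0]
    - [0, 0, 0, 0]

```text
time_s: 40.35
tcp_pos: [647.5, -5.9, 58.9]
tool_rot: [0.0, 0.996, 0.087, 0.0]
ft_force: [0.7, 0.3, -0.3]
opening: 54.1
grasp_force: 31.8
```

```bash
python3 - <<'E'
from h import *
go(647.6,-6,41.7,10)
E
```

```text
at [647.5  -5.9  58.9] yaw 10.02 tilt [ 0.     -0.0001] t 40.35 | move [ 0.1  0.1 17.2] turn 0.0003
```

Request:
carry_out:
  plan:
    - [0, 0, 4, 0]
    - [0, 0, 8, 0]
    - [0, 0, 11, 0]
    - [0, 0, 13.5, 0]
    - [0, 0, 15.5, 0]
    - [0, 0, 16.5, 0]
    - [0, 0, 17.3, 0]
    - [0, 0, 17.3, 0]

```text
time_s: 41.15
tcp_pos: [647.5, -5.9, 42.0]
tool_rot: [0.0, 0.996, 0.087, 0.0]
ft_force: [-2.7, 0.2, 5.0]
opening: 54.3
grasp_force: 32.3
```

Request:
carry_out:
  plan:
    - [0, 0, 0, 0]
    - [0, 0, 0, 0]
    - [0, 0, 0, 0]
    - [0, 0, 0, 0]
    - [0, 0, 0, 0]
    - [0, 0, 0, 0]
    - [0, 0, 0, 0]
    - [0, 0, 0, 0]
  grip: -0.7

```text
time_s: 41.95
tcp_pos: [647.5, -5.9, 41.5]
tool_rot: [0.0, 0.996, 0.087, -0.0]
ft_force: [-0.7, 0.2, 0.2]
opening: 72.5
grasp_force: 0.0
```

Request:
carry_out:
  plan:
    - [0, 0, -5, 0]
    - [0, 0, -15, 0]
    - [0, 0, -35, 0]
    - [0, 0, -55, 0]
    - [0, 0, -75, 0]
    - [0, 0, -90, 0]
    - [0, 0, -90, 0]
    - [0, 0, -90, 0]

```text
time_s: 42.75
tcp_pos: [647.4, -5.9, 131.4]
tool_rot: [0.0, 0.996, 0.087, 0.0]
ft_force: [-0.2, 0.8, -0.4]
opening: 72.7
grasp_force: 0.0
```

```bash
python3 - <<'E'
from disc import *
c=snap("wrist","w15");disc(c,54,[647.6,-6],40)
go(657,-199.6,130,10)
E
```

```text
disc px [316. 249.] [ 270  202   95   94 7049] at [647.5  -6.2] D 55.3
at [647.2  -5.9 130.8] yaw 10.01 tilt [-0.0009  0.    ] t 42.8 | move [-24.  192.5   0.8] turn 0.0002
```

Two discs are stacked within 1 mm of centre. Now the third.

Request:
carry_out:
  plan:
    - [-6, 45, 0, 0]
    - [-12, 90, 0, 0]
    - [-17, 135, 0, 0]
    - [-22, 175, 0, 0]
    - [-24, 192, 0, 0]
    - [-24, 192, 0, 0]
    - [-24, 192, 0, 0]
    - [-24, 192, 0, 0]
  grip: -1

```text
time_s: 43.6
tcp_pos: [657.3, -197.7, 131.2]
tool_rot: [-0.0, 0.996, 0.088, -0.0]
ft_force: [0.4, 0.1, -0.1]
opening: 85.2
grasp_force: 0.0
```

Request:
carry_out:
  plan:
    - [0, 0, 0, 0]
    - [0, 0, 0, 0]
    - [0, 0, 0, 0]
    - [0, 0, 0, 0]
    - [0, 0, 0, 0]
    - [0, 0, 0, 0]
    - [0, 0, 0, 0]
    - [0, 0, 0, 0]

```text
time_s: 44.4
tcp_pos: [657.2, -199.2, 131.5]
tool_rot: [0.0, 0.996, 0.087, -0.0]
ft_force: [0.8, 0.3, -0.4]
opening: 85.5
grasp_force: 0.0
```

```bash
python3 - <<'E'
from disc import *
c=snap("wrist","w16");disc(c,12,[657,-199.6],90)
h=cv2.cvtColor(c["image"],cv2.COLOR_RGB2HSV).astype(int);m=(h[...,2]<95)&(h[...,0]<12)&(h[...,1]>90);m[300:]=0
for b,s,ce in blobs(m,500):
    ct=cv2.findContours(b.astype(np.uint8),0,1)[0][0].reshape(-1,2);print("dark",s,np.round(cv2.boxPoints(cv2.minAreaRect(onz(c,ct,35)[:,:2].astype(np.float32)))).tolist())
go(657,-199.6,-1,10)
E
```

```text
disc px [315. 190.] [ 273  148   86   86 5819] at [ 683.6 -194. ] D 56.2
dark [  239     0   233   153 13665] [[720.0, -256.0], [773.0, -269.0], [805.0, -146.0], [752.0, -132.0]]
dark [  0 118  96  67 681] [[669.0, -59.0], [684.0, -66.0], [713.0, -3.0], [698.0, 4.0]]
dark [ 413  237   77   63 2206] [[629.0, -266.0], [638.0, -317.0], [679.0, -310.0], [671.0, -259.0]]
at [ 657.3 -199.2  131.5] yaw 10.01 tilt [-0.     -0.0001] t 44.45 | move [ -0.3   0.3 132.5] turn 0.0002
```

The third disc has been knocked to about (684,-194), 50 mm from the border block's face. I'll turn the fingers parallel to that block.

Request:
carry_out:
  plan:
    - [8, 0, 0, 0.1]
    - [18, -0.3, 0, 0.2]
    - [26.8, -0.5, 0, 0.3]
    - [26.8, -0.5, 0, 0.428]
    - [26.8, -0.5, 0, 0.428]
    - [26.8, -0.5, 0, 0.428]
    - [26.8, -0.5, 0, 0.428]
    - [26.8, -0.5, 0, 0.428]

```text
time_s: 45.25
tcp_pos: [683.5, -194.0, 131.6]
tool_rot: [0.0, 0.992, -0.125, 0.0]
ft_force: [-0.1, 0.2, 0.3]
opening: 85.8
grasp_force: 0.0
```

```bash
python3 - <<'E'
from disc import *
c=snap("wrist","w17");disc(c,12,[683,-194],60);go(683.6,-194,-1,-14.5)
E
```

```text
disc px [316. 230.] [ 275  188   84   83 5416] at [ 683.8 -193.9] D 56.4
at [ 683.5 -194.1  131.6] yaw -14.43 tilt [ 0.0001 -0.0002] t 45.3 | move [ 1.000e-01 -1.000e-01  1.326e+02] turn 0.0012
```

Request:
carry_out:
  plan:
    - [0.3, 0, 25, 0]
    - [0.3, 0, 55, 0]
    - [0.3, 0, 82, 0]
    - [0.3, 0, 102, 0]
    - [0.3, 0, 116, 0]
    - [0.3, 0, 126, 0]
    - [0.3, 0, 131, 0]
    - [0.3, 0, 132.5, 0]

```text
time_s: 46.1
tcp_pos: [684.0, -194.1, -0.9]
tool_rot: [0.0, 0.992, -0.126, 0.0]
ft_force: [0.4, 0.1, 0.6]
opening: 85.5
grasp_force: 0.0
```

Request:
carry_out:
  plan:
    - [0, 0, 0, 0]
    - [0, 0, 0, 0]
    - [0, 0, 0, 0]
    - [0, 0, 0, 0]
    - [0, 0, 0, 0]
    - [0, 0, 0, 0]
    - [0, 0, 0, 0]
    - [0, 0, 0, 0]
  grip: 1

```text
time_s: 46.9
tcp_pos: [684.3, -194.2, 0.1]
tool_rot: [0.0, 0.992, -0.126, 0.001]
ft_force: [-1.1, -0.2, 5.5]
opening: 54.6
grasp_force: 31.1
```

Request:
carry_out:
  plan:
    - [0, 0, -4, 0]
    - [0, 0, -12, 0]
    - [0, 0, -25, 0]
    - [0, 0, -40, 0]
    - [0, 0, -60, 0]
    - [0, 0, -80, 0]
    - [0, 0, -100, 0]
    - [0, 0, -115, 0]

```text
time_s: 47.7
tcp_pos: [684.2, -194.2, 116.8]
tool_rot: [0.0, 0.992, -0.126, 0.001]
ft_force: [-0.2, 0.8, 0.3]
opening: 54.3
grasp_force: 31.7
```

```bash
python3 - <<'E'
from h import *
go(647.6,-6,115,-14.5)
E
```

```text
at [ 684.2 -194.2  116.8] yaw -14.50 tilt [ 0.002  -0.0009] t 47.7 | move [ -82.6 -173.     1.6] turn -0.0001
```

Request:
carry_out:
  plan:
    - [-7, -14, 0, 0]
    - [-19, -40, 0, 0]
    - [-35, -73, 0, 0]
    - [-51, -107, 0, 0]
    - [-65, -137, 0, 0]
    - [-75, -158, 0, 0]
    - [-81, -170, 0, 0]
    - [-82.6, -173, 0, 0]

```text
time_s: 48.5
tcp_pos: [646.8, -4.4, 113.9]
tool_rot: [0.0, 0.992, -0.126, -0.0]
ft_force: [-0.2, -0.9, 0.0]
opening: 54.5
grasp_force: 31.7
```

Request:
carry_out:
  plan:
    - [0, 0, 8, 0]
    - [0, 0, 20, 0]
    - [0, 0, 32, 0]
    - [0, 0, 40, 0]
    - [0, 0, 45, 0]
    - [0, 0, 45, 0]
    - [0, 0, 45, 0]
    - [0, 0, 45, 0]

```text
time_s: 49.3
tcp_pos: [647.5, -5.9, 69.6]
tool_rot: [0.0, 0.992, -0.126, 0.0]
ft_force: [1.3, 0.6, -0.8]
opening: 54.5
grasp_force: 31.7
```

```bash
python3 - <<'E'
from h import *
go(647.6,-6,53.7,-14.5)
E
```

```text
at [647.5  -5.9  69.6] yaw -14.51 tilt [ 0.0008 -0.0002] t 49.3 | move [ 0.1  0.  15.9] turn -0.0001
```

Request:
carry_out:
  plan:
    - [0, 0, 4, 0]
    - [0, 0, 8, 0]
    - [0, 0, 11, 0]
    - [0, 0, 13, 0]
    - [0, 0, 14.5, 0]
    - [0, 0, 15.5, 0]
    - [0, 0, 16, 0]
    - [0, 0, 16, 0]

```text
time_s: 50.1
tcp_pos: [647.4, -5.8, 54.0]
tool_rot: [0.0, 0.992, -0.126, 0.0]
ft_force: [-5.3, 0.7, 11.4]
opening: 54.3
grasp_force: 32.7
```

Request:
carry_out:
  plan:
    - [0, 0, 0, 0]
    - [0, 0, 0, 0]
    - [0, 0, 0, 0]
    - [0, 0, 0, 0]
    - [0, 0, 0, 0]
    - [0, 0, 0, 0]
    - [0, 0, 0, 0]
    - [0, 0, 0, 0]
  grip: -0.7

```text
time_s: 50.9
tcp_pos: [647.2, -5.9, 53.0]
tool_rot: [0.0, 0.992, -0.126, -0.0]
ft_force: [-1.1, 0.0, 0.1]
opening: 72.8
grasp_force: 0.0
```

Request:
carry_out:
  plan:
    - [0, 0, -5, 0]
    - [0, 0, -15, 0]
    - [0, 0, -35, 0]
    - [0, 0, -55, 0]
    - [0, 0, -75, 0]
    - [0, 0, -90, 0]
    - [0, 0, -90, 0]
    - [0, 0, -90, 0]

```text
time_s: 51.7
tcp_pos: [647.2, -5.9, 142.9]
tool_rot: [0.0, 0.992, -0.126, 0.0]
ft_force: [-0.2, -0.5, 0.1]
opening: 72.3
grasp_force: 0.0
```

```bash
python3 - <<'E'
from disc import *
c=snap("wrist","w18");disc(c,66,[647.6,-6],40)
go(502,354.5,150,-14.5)
E
```

```text
disc px [316. 250.] [ 270  205   96   92 7031] at [647.1  -6. ] D 55.2
at [646.9  -5.8 142.2] yaw -14.51 tilt [-0.001  0.   ] t 51.75 | move [-230.6 -312.5   -7.6] turn -0.0001
```

Request:
carry_out:
  plan:
    - [-26, -36, -8, 0]
    - [-52, -72, -8, 0]
    - [-80, -108, -8, 0]
    - [-106, -144, -8, 0]
    - [-133, -180, -8, 0]
    - [-159, -216, -8, 0]
    - [-186, -252, -8, 0]
    - [-208, -282, -8, 0]
  grip: -0.3

```text
time_s: 52.55
tcp_pos: [514.9, 321.1, 149.9]
tool_rot: [0.0, 0.992, -0.126, -0.001]
ft_force: [0.3, -0.2, 0.4]
opening: 55.6
grasp_force: 0.0
```

Request:
carry_out:
  plan:
    - [-13, -18, 0, 0]
    - [-22, -30, 0, 0]
    - [-22, -30, 0, 0]
    - [-22, -30, 0, 0]
    - [-22, -30, 0, 0]
    - [-22, -30, 0, 0]
    - [-22, -30, 0, 0]
    - [-22, -30, 0, 0]

```text
time_s: 53.35
tcp_pos: [503.0, 353.4, 151.0]
tool_rot: [0.0, 0.992, -0.127, 0.0]
ft_force: [1.0, 0.4, -0.8]
opening: 55.5
grasp_force: 0.0
```

```bash
python3 - <<'E'
from h import *
c=snap("wrist","w19");g=c["image"].astype(int)
h=cv2.cvtColor(c["image"],cv2.COLOR_RGB2HSV).astype(int)
m=(h[...,1]<90)&(h[...,2]<110);m[320:]=0;m=cv2.morphologyEx(m.astype(np.uint8),cv2.MORPH_OPEN,np.ones((5,5)))
for b,s,ce in blobs(m,800):print(s,np.round(ce),"z30",circ(c,b,30),"z15",circ(c,b,15))
cv2.imwrite("pics/w19c.png",cv2.resize(c["image"][100:350,180:460],None,fx=2,fy=2)[:,:,::-1])
go(502,354.5,38,-14.5)
E
```

```text
[ 103  167   72   93 3561] [144. 205.] z30 (array([548.44222121, 464.98138052]), np.float64(52.039154336127176)) z15 (array([547.09693747, 472.3543191 ]), np.float64(54.99349450016538))
[ 272  185   88   89 6052] [316. 230.] z30 (array([502.8761627 , 353.90631258]), np.float64(60.03207114510542)) z15 (array([498.94401982, 354.97335382]), np.float64(63.44019024632461))
at [502.9 353.5 151. ] yaw -14.53 tilt [ 0.0001 -0.0001] t 53.4 | move [ -1.2  -0.7 113. ] turn -0.0005
```

View pics/w19c.png

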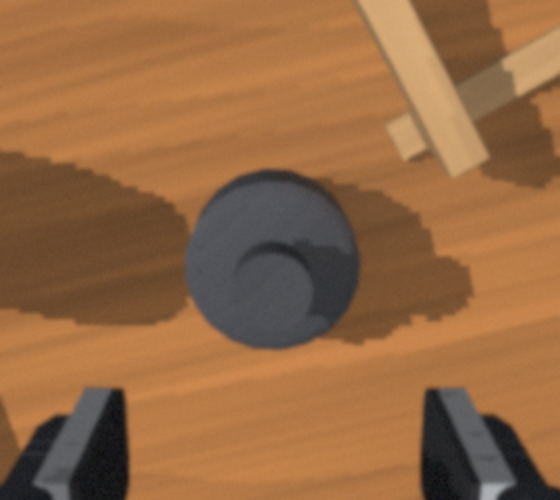

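The weight stands at px (316,230) with its knob top at (316,245), between the fingers and clear of the rack.

```bash
python3 - <<'E'
from h import *;import pickle
c=pickle.load(open("w19.pkl","rb"))
p=onz(c,[(316.3,245)],56);print(p);print(onz(c,[(180+273/2,100+266/2)],30))
go((p[0,0]),(p[0,1]),37.5,-14.5)
E
```

```text
[[501.11859205 353.91399136  56.        ]]
[[501.53633214 353.69497995  30.        ]]
at [502.9 353.5 151. ] yaw -14.53 tilt [ 0.0001 -0.0001] t 53.4 | move [-1.900e+00  1.000e-01  1.135e+02] turn -0.0005
```

Request:
carry_out:
  plan:
    - [-1.7, 0, 20, 0]
    - [-1.7, 0, 45, 0]
    - [-1.7, 0, 70, 0]
    - [-1.7, 0, 88, 0]
    - [-1.7, 0, 100, 0]
    - [-1.7, 0, 108, 0]
    - [-1.7, 0, 112, 0]
    - [-1.7, 0, 113, 0]
  squeeze: 70

```text
time_s: 54.2
tcp_pos: [501.2, 354.3, 38.1]
tool_rot: [-0.0, 0.992, -0.126, 0.0]
ft_force: [0.5, -1.5, -0.6]
opening: 55.5
grasp_force: 0.0
```

Request:
carry_out:
  plan:
    - [0, 0, 0, 0]
    - [0, 0, 0, 0]
    - [0, 0, 0, 0]
    - [0, 0, 0, 0]
    - [0, 0, 0, 0]
    - [0, 0, 0, 0]
    - [0, 0, 0, 0]
    - [0, 0, 0, 0]
  grip: 1

```text
time_s: 55.0
tcp_pos: [501.5, 354.6, 39.0]
tool_rot: [-0.0, 0.992, -0.126, 0.001]
ft_force: [-1.0, 0.1, 5.9]
opening: 22.5
grasp_force: 68.3
```

Request:
carry_out:
  plan:
    - [0, 0, -3, 0]
    - [0, 0, -8, 0]
    - [0, 0, -18, 0]
    - [0, 0, -32, 0]
    - [0, 0, -50, 0]
    - [0, 0, -70, 0]
    - [0, 0, -85, 0]
    - [0, 0, -95, 0]

```text
time_s: 55.8
tcp_pos: [501.4, 354.4, 135.0]
tool_rot: [-0.0, 0.992, -0.126, 0.001]
ft_force: [0.4, 0.5, -5.5]
opening: 22.5
grasp_force: 68.9
```

```bash
python3 - <<'E'
from h import *
go(647.3,-6,134,-14.5)
E
```

```text
at [501.4 354.4 135. ] yaw -14.51 tilt [0.0016 0.0008] t 55.8 | move [231.5 312.4   1. ] turn -0.0001
```

Request:
carry_out:
  plan:
    - [5, 7, 0, 0]
    - [17, 23, 0, 0]
    - [34, 46, 0, 0]
    - [54, 73, 0, 0]
    - [75, 101, 0, 0]
    - [97, 131, 0, 0]
    - [119, 160, 0, 0]
    - [140, 189, 0, 0]

```text
time_s: 56.6
tcp_pos: [589.3, 134.0, 132.0]
tool_rot: [0.0, 0.992, -0.126, -0.001]
ft_force: [0.6, 0.2, -6.0]
opening: 22.5
grasp_force: 69.1
```

Request:
carry_out:
  plan:
    - [21, 28, 0, 0]
    - [39, 53, 0, 0]
    - [55, 74, 0, 0]
    - [68, 92, 0, 0]
    - [79, 107, 0, 0]
    - [87, 117, 0, 0]
    - [91, 123, 0, 0]
    - [91.5, 123.4, 0, 0]

```text
time_s: 57.4
tcp_pos: [647.0, -6.7, 132.7]
tool_rot: [0.0, 0.992, -0.126, -0.0]
ft_force: [0.0, 0.6, -6.0]
opening: 22.3
grasp_force: 69.1
```

Request:
carry_out:
  plan:
    - [0, 0, 4, 0]
    - [0, 0, 8, 0]
    - [0, 0, 12, 0]
    - [0, 0, 16, 0]
    - [0, 0, 20, 0]
    - [0, 0, 20, 0]
    - [0, 0, 20, 0]
    - [0, 0, 20, 0]

```text
time_s: 58.2
tcp_pos: [647.0, -6.2, 113.2]
tool_rot: [0.0, 0.992, -0.126, 0.0]
ft_force: [0.1, -0.4, -5.2]
opening: 22.5
grasp_force: 69.1
```

```bash
python3 - <<'E'
from h import *
go(647.3,-6,104.5,-14.5)
E
```

```text
at [647.   -6.2 113.2] yaw -14.51 tilt [ 0.0003 -0.0001] t 58.2 | move [ 0.2 -0.3  8.7] turn -0.0001
```

Request:
carry_out:
  plan:
    - [0.3, -0.3, 2, 0]
    - [0.3, -0.3, 4, 0]
    - [0.3, -0.3, 5, 0]
    - [0.3, -0.3, 6, 0]
    - [0.3, -0.3, 7, 0]
    - [0.3, -0.3, 7.5, 0]
    - [0.3, -0.3, 8, 0]
    - [0.3, -0.3, 8, 0]

```text
time_s: 59.0
tcp_pos: [647.3, -6.0, 105.0]
tool_rot: [0.0, 0.992, -0.126, 0.0]
ft_force: [0.3, 0.7, -5.7]
opening: 22.6
grasp_force: 69.4
```

Request:
carry_out:
  plan:
    - [0, 0, 0.3, 0]
    - [0, 0, 0.6, 0]
    - [0, 0, 0.9, 0]
    - [0, 0, 1.2, 0]
    - [0, 0, 1.2, 0]
    - [0, 0, 1.2, 0]
    - [0, 0, 1.2, 0]
    - [0, 0, 1.2, 0]

```text
time_s: 59.8
tcp_pos: [647.6, -6.0, 105.0]
tool_rot: [0.0, 0.992, -0.126, 0.001]
ft_force: [-3.2, -0.0, 8.4]
opening: 22.4
grasp_force: 70.6
```

Contact made (the force reading reversed). I'll release and retreat.

Request:
carry_out:
  plan:
    - [0, 0, 0, 0]
    - [0, 0, 0, 0]
    - [0, 0, 0, 0]
    - [0, 0, 0, 0]
    - [0, 0, 0, 0]
    - [0, 0, 0, 0]
    - [0, 0, 0, 0]
    - [0, 0, 0, 0]
  grip: -0.2

```text
time_s: 60.6
tcp_pos: [647.3, -6.0, 103.8]
tool_rot: [0.0, 0.992, -0.126, -0.0]
ft_force: [-0.2, -1.0, 0.7]
opening: 51.5
grasp_force: 0.0
```

Request:
carry_out:
  plan:
    - [0, 0, -4, 0]
    - [0, 0, -12, 0]
    - [0, 0, -30, 0]
    - [0, 0, -55, 0]
    - [0, 0, -80, 0]
    - [0, 0, -100, 0]
    - [0, 0, -100, 0]
    - [0, 0, -100, 0]

```text
time_s: 61.4
tcp_pos: [647.4, -6.0, 204.3]
tool_rot: [0.0, 0.992, -0.126, 0.0]
ft_force: [0.2, 0.2, -0.7]
opening: 51.3
grasp_force: 0.0
```

Request:
carry_out:
  plan:
    - [-20, 0, 0, 0]
    - [-50, 0, 0, 0]
    - [-80, 0, 0, 0]
    - [-100, 0, 0, 0]
    - [-100, 0, 0, 0]
    - [-100, 0, 0, 0]
    - [-100, 0, 0, 0]
    - [-100, 0, 0, 0]

```text
time_s: 62.2
tcp_pos: [550.9, 18.8, 203.3]
tool_rot: [0.0, 0.992, -0.126, -0.0]
ft_force: [-0.3, -0.5, -0.3]
opening: 51.2
grasp_force: 0.0
```

```bash
python3 - <<'E'
from face import *
from disc import disc
c=snap("wrist","w20");a=snap("scene","s20");b=snap("side","s21")
h=cv2.cvtColor(c["image"],cv2.COLOR_RGB2HSV).astype(int)
m=(h[...,1]<90)&(h[...,2]<110);m[300:]=0
for q,s,ce in blobs(m,800):print(s,np.round(ce),"z96",circ(c,q,96))
face(c,30)
def disccheck(c,n):
    # any remaining pale discs on the bench
    disc(c,12,[600,-250],260)
print("scene");disccheck(a,"scene");print("side");disccheck(b,"side")
E
```

```text
[ 268   20  100  104 8117] [317.  71.] z96 (array([646.93450749,  -6.60427374]), np.float64(57.89504760287923))
[ 580  269   60   31 1009] [619. 289.] z96 (array([ 459.79169761, -179.23770542]), np.float64(27.883970362678088))
face [649.18150923  -6.31656339] 89.22867294144748
scene
side
disc px [370. 400.] [352 383  38  33 445] at [ 436.3 -344.3] D 47.3
```

```bash
python3 -c "
from station import bot
print(bot.close_job())"
```

```text
the job is handed in; nothing more can be done
None
```

The job is handed in at about 62 s (its result isn't known here): by my measurements the carved disc, three plywood discs (all I could see; one was knocked aside mid-run and collected) and the upright weight are stacked within about 1 mm of the plate's centre, and the spatula is back level in its rest.

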